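# Set the test kiln's control desk

## Robot

A 7-joint arm with a two-finger parallel gripper is mounted at the origin on the work surface. World frame = base frame: x ahead of the robot, y to its left, z up, the work surface at z = 0. Lengths are in m, angles in rad, forces in N, time in s.
With the tool pointing down it reaches from about 0.4 to 0.85 m from the base axis. Payload 6.9 kg.
Tool frame: the origin (TCP) lies at the very end of the fingers, on their centre line; the grasp point (between the pads) lies 19 mm behind it; y points along the fingers, x is the direction in which the jaws open and shut, and the axes are right-handed (so a half turn about y gives the same grasp; the last joint's range is limited). The gripper opens to 85 mm and grips with 20 to 120 N. Pads are 22 mm wide; open, the fingers measure 114 mm over their backs; the gripper's body (76 mm by 85 mm) begins 54 mm behind the grasp point. The pads swing forward as they close: fully open they stand 13 mm farther back than shut.
Start: joints at [1.385, 0.507, -0.238, 1.5, 0.126, 1.149, -0.155], TCP at [0.179, -0.599, 0.231] pointing down, gripper open.
Joint ranges: [-3.08, 3.08], [-0.24, 2.05], [-1.43, 1.35], [0, 2.5], [-1.52, 4.66], [0.17, 1.96], [-2.89, 2.89]. Speed limits (rad/s): [2.39, 2.39, 3.14, 3.14, 3.14, 3.14, 3.14].

## Interface

Orientations are given as a 3x3 rotation matrix whose columns are the frame's x, y, z axes.
In Python, from bench import ctrl gives the robot as it stands.
- The arm moves only by the tool step_arm, never from a script. Its argument "targets" is a list of rows, each a list of 7 numbers: the turn, a rotation vector about the tool's x, y, z in degrees, then the shift along the tool's x, y, z in mm, then the opening, from 0 (shut) to 1 (fully open). A call has exactly 10 rows; each row shifts and turns the pose as measured when the row begins, along the tool's axes as they then stand; what a row does not reach is not made up. A row lasts 1/8 s, in which the tool goes at most 62.5 mm and 10.7 degrees, less where a joint would pass 70% of its speed; a pose out of reach is approached as far as the arm can. A call with a gripper value outside its range is refused whole. The fingers move at their own pace and stop on an object; "newtons" is the grip in N (left out, the last holds). Time passes only in rows, so rows that do not move let the fingers close, or fill a call up. It gives the time, the measured TCP pose, the force and the opening at its end, in the units of the state.
- ctrl.get_obs(): the state, without advancing time (a new reading comes with each control period).
- ctrl.camera(name): name is "scene" or "top" or "wrist"; returns (picture, depth): 420x560x3 uint8, red, green, blue; 420x560 float32, m along the optical axis (not along the pixel's ray), 0 where there is no reading.
- ctrl.camera_params(name): a dict with "fov_y" (degrees; the focal length in pixels is half the picture's height over the tangent of half this angle, whatever the lens; pixels are square), "cx", "cy" (the principal point, pixels), "T" (4x4, takes a point from camera to world coordinates). Camera axes: x right, y down, z forward; pixel columns grow to the right and rows downward; lengths in m; the calibration is good to about 2 mm. A picture is of the moment at which its call begins: read the wrist's pose just before it. camera_params takes no time and is no camera call; for the wrist camera it gives the pose at the moment of the call.
- ctrl.hand_in(): hands the job in, once; it reports no verdict.
The state is a dict: "time": time; "qpos": joint angles; "qd": joint speeds; "joint_efforts": joint torques, N m; "ee_pos": TCP position; "tool_rot": TCP orientation; "force": force on the tool from outside, world axes, zero at the start; "wrist_torque": the same for the moment, N m; "grip_width": opening from 0.0 (shut) to 1.0 (fully open).
Only numpy, scipy, OpenCV 4.12 (cv2) and the standard library are available. Lean on these libraries where they do the work, as an engineer would, in place of code of your own. Each camera call takes 0.05 s, during which the arm holds its last target. There are 200 camera calls.

## Task

Turn the kiln desk's selector knob anticlockwise back to its stop, then exactly four clicks clockwise from the stop, and let go of it. Then take the round-handled wooden stylus from the rack, use it (not the fingers) to press the third rocker counted from the knob's side fully over, leaving the other rockers off, and stand the stylus back upright in its hole, fully down. Leave everything else on the table where it is.

Things in the scene. Friction and masses are not known exactly. Their poses are not given: they have to be found in the camera images.
- desk: grey fixed control desk at any place and yaw: a panel 210 (up the slope) x 340 mm tilted 30 degrees from level, facing up and towards the robot, its centre 100 mm above the table. Origin on the table below that centre; x level, away from the robot side (up-slope), y to the left, z up. Knob on the left half, four rockers on the right half (seen from the robot)
- knob_grip (a point): point on the selector knob's axis, 32 mm above the panel. Black disc 72 mm wide, 8 mm thick, with an upright grip bar on it 62 mm long, 16 mm wide, top 46 mm above the panel. Axes turn with the knob: z along its axis out of the panel (the panel's normal), x along the bar to the pointer end (white line). The panel is bare to 70 mm from the axis, but for nine flat ticks, one per click position
- knob (a joint): knob angle, rad; grows clockwise looking onto the panel; 0 at the anticlockwise end. Sprung clicks every 0.314 rad (18 degrees) from 0 to 2.51: nine positions, a stop at each end. About 0.15 N m leaves a click; let go, the knob falls into the nearest one. Starts one to three clicks from the anticlockwise stop
- rocker3_press (a point): where to press the third of four equal black rockers, counted from the knob's side: on the paddle's top face, mid-width, 20 mm from the pivot on the end raised at start (up the slope), 19 mm above the panel; moves with the paddle. Pressed 10 mm down along the panel's normal it is fully over. Steel ribs beside each rocker, 22 mm above the panel, 85 mm long, leave 26 mm gaps
- rocker3 (a joint): angle of the third rocker, rad: 0 off (up-slope end raised), 0.5 fully over. Paddle 60 mm long (up the slope), 20 wide, 8 thick, pivoted at its middle 10 mm above the panel; the rockers are 32 mm apart. Stays where it is left; about 2 N at the press point moves it
- stylus_center (a point): centre (half-way up) of the stylus: turned wooden tool, 160 mm long, about 60 g, upright in a hole of the rack. From its tip: shaft 12 mm thick to 80 mm; collar 30 mm wide at 80 to 85 mm, its flat underside resting on the rack's top; round handle 22 mm thick up to 160 mm. z points from tip to handle
- stylus_tip (a point): blunt tip of the stylus's shaft, on its axis, 80 mm below its centre
- stylus_handle (a point): middle of the stylus's round handle, on its axis, 45 mm above its centre; a good place to grip
- rack: fixed wooden block, 70 (x) by 160 (y) by 90 mm high; origin at the centre of its underside. Two vertical 20 mm through holes at y = +40 and -40 mm hold the stylus and the scraper, either way round. A seated tool's tip is 10 mm above the table
- scraper_center (a point): centre of the scraper, a bystander in the rack's other hole, 163 mm long: shaft and collar like the stylus's, but a flat steel blade 36 x 6 x 50 mm at its top in place of a round handle
- rocker1 (a joint): angle of rocker number 1 counted from the knob's side, rad: 0 off, 0.5 fully over; to be left off
- rocker2 (a joint): angle of rocker number 2 counted from the knob's side, rad: 0 off, 0.5 fully over; to be left off
- rocker4 (a joint): angle of rocker number 4 counted from the knob's side, rad: 0 off, 0.5 fully over; to be left off
- mug_mid (a point): a white mug, 80 mm wide, 90 mm high, a bystander; point on its middle
- bowl_mid (a point): a white bowl, 130 mm wide, 55 mm high, a bystander; point on its middle
- jar_mid (a point): a lidded jar, 70 mm wide, 90 mm high, a bystander; point on its middle
- plate_mid (a point): a blue glazed plate, 150 mm wide, a bystander; point on its middle
- brush_mid (a point): a brush lying on the table, a bystander; point on its middle
- mallet_mid (a point): a hammer lying on the table, a bystander; point on its middle
- bust_mid (a point): a small plaster bust, 64 mm wide, 142 mm high, a bystander; point on its middle

How it is judged:
By the outcome, as a careful person would: the job done as asked, in the order asked, and still so for the second after the job is handed in, with the robot touching nothing.
It also fails if it takes over 70 s, if anything falls off the work surface, if the arm or the gripper's body presses on something with over 40 N, if the wrist force passes 120 N, or if a joint passes its speed limit or range.

## Working session

There is one attempt and no reset: what is moved stays moved. The work goes in short steps, Python scripts to look and compute and a tool call to move; the robot and the scene stay as the last step left them, time stands still between calls to the robot, and variables do not carry over. Pictures are saved under pics/ and viewed, about 8 in all and at most 12, crops included, and the job is handed in when it is done.

Besides the shell and the picture viewer there is one more tool, called after "Emit:" in YAML: its name, and indented under it one key for each argument. step_arm: Moves the arm, as the interface text tells. Its arguments: {"type":"object","properties":{"targets":{"type":"array"},"newtons":{"type":"number"}},"required":["targets"]}

```bash
ls; mkdir -p pics; python3 - <<'E'
from bench import ctrl
import cv2,numpy as np
o=ctrl.get_obs();print(o)
for n in ["scene","top"]:
    im,d=ctrl.camera(n);p=ctrl.camera_params(n);print(n,p)
    cv2.imwrite(f"pics/{n}0.png",im[:,:,::-1]);np.savez(f"{n}0.npz",im=im,d=d,**p)
E
```

```text
pics
{'time': 0.0, 'qpos': array([ 1.38550228,  0.50836116, -0.23755216,  1.50115479,  0.12568381,
        1.14889147, -0.1548092 ]), 'qd': array([ 3.62656221e-04,  6.34536946e-05, -2.39445265e-05, -3.68255434e-04,
        7.11401527e-04,  6.81735299e-04, -1.45996226e-04]), 'joint_efforts': array([-1.22011261e-04, -6.20592213e+01, -2.18704909e+00, -2.49652326e+01,
        1.25753920e-02,  1.21315921e-02,  5.19084313e-05]), 'ee_pos': array([ 0.17899344, -0.59828552,  0.23040856]), 'tool_rot': array([[ 2.86739284e-01, -5.27636305e-04,  9.58008510e-01],
       [-9.58006916e-01,  1.74763507e-03,  2.86739770e-01],
       [-1.82554358e-03, -9.99998334e-01, -4.36359956e-06]]), 'force': array([-0.05470293,  0.860534  ,  0.22229844]), 'wrist_torque': array([ 0.00950199, -0.00280055, -0.01684022]), 'grip_width': 1.0002689967148417}
scene {'fov_y': 47.38755718552736, 'cx': 274.3658057091889, 'cy': 201.44687725580985, 'T': array([[-0.83119371,  0.35816273, -0.42524873,  1.00621927],
       [ 0.55564799,  0.56167551, -0.61300566,  0.75171548],
       [ 0.01929602, -0.74581505, -0.66587354,  0.92815768],
       [ 0.        ,  0.        ,  0.        ,  1.        ]])}
top {'fov_y': 43.798116956762556, 'cx': 276.88568068878067, 'cy': 207.18286087997438, 'T': array([[-0.04892841, -0.97512389,  0.21619298,  0.18811656],
       [-0.99879485,  0.0469328 , -0.0143582 ,  0.0315864 ],
       [ 0.00385448, -0.21663496, -0.97624507,  1.57666492],
       [ 0.        ,  0.        ,  0.        ,  1.        ]])}
```

View pics/scene0.png

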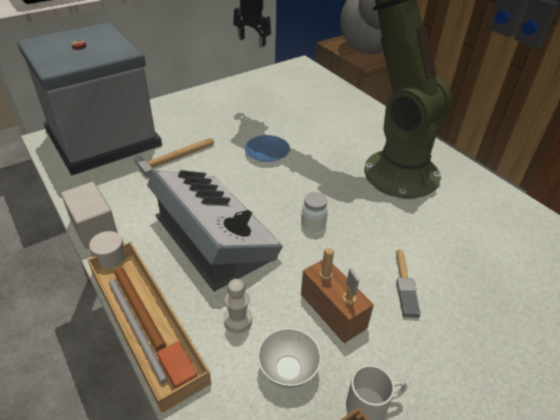

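View pics/top0.png

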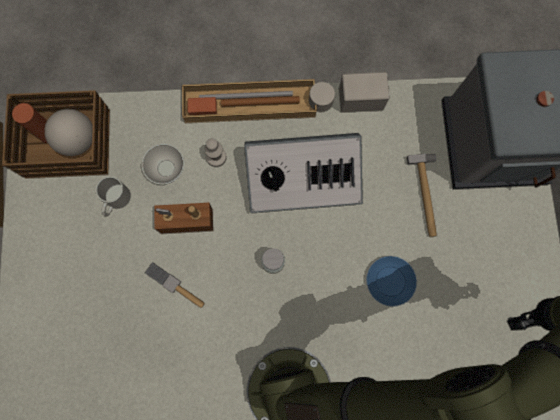

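The scene shows the desk with the knob at about scene (238,222), rockers at (205,190), the stylus at (327,262) in the rack, and the scraper at (351,285). In the top view the knob is at (272,178), rockers at (331,175), stylus at (193,210) and scraper at (163,213).

```bash
cat > h.py <<'E'
import numpy as np,cv2
from scipy.spatial.transform import Rotation as R
class V:
    def __init__(s,im,d,p):
        s.im,s.d=im,d;s.T=np.array(p["T"]);s.f=im.shape[0]/2/np.tan(np.radians(float(p["fov_y"]))/2);s.cx,s.cy=float(p["cx"]),float(p["cy"])
    def ray(s,u,v):
        r=s.T[:3,:3]@np.array([(u-s.cx)/s.f,(v-s.cy)/s.f,1.]);return s.T[:3,3],r
    def pt(s,u,v): o,r=s.ray(u,v);return o+r*s.d[int(round(v)),int(round(u))]
    def cloud(s):
        v,u=np.mgrid[:s.im.shape[0],:s.im.shape[1]]
        c=np.stack([(u-s.cx)/s.f,(v-s.cy)/s.f,np.ones(u.shape)],-1)*s.d[...,None]
        return c@s.T[:3,:3].T+s.T[:3,3]
    def onplane(s,u,v,n,c): o,r=s.ray(u,v);return o+r*((c-n@o)/(n@r))
    def px(s,P): q=s.T[:3,:3].T@(np.array(P)-s.T[:3,3]);return s.f*q[0]/q[2]+s.cx,s.f*q[1]/q[2]+s.cy
def load(f): z=np.load(f);return V(z["im"],z["d"],z)
def tri(a,ua,b,ub):
    (o1,r1),(o2,r2)=a.ray(*ua),b.ray(*ub);k=np.linalg.lstsq(np.stack([r1,-r2],1),o2-o1,rcond=None)[0]
    p,q=o1+k[0]*r1,o2+k[1]*r2;return (p+q)/2,np.linalg.norm(p-q)
def snap(name,tag):
    from bench import ctrl
    p=ctrl.camera_params(name);im,d=ctrl.camera(name);cv2.imwrite(f"pics/{tag}.png",im[:,:,::-1]);np.savez(f"{tag}.npz",im=im,d=d,**p);return V(im,d,p)
E
python3 - <<'E'
from h import *
t=load("top0.npz");s=load("scene0.npz");np.set_printoptions(precision=4,suppress=True)
C=t.cloud()
# panel plane from bare patches
m=np.zeros(t.d.shape,bool);m[145:205,252:358]=1
g=t.im.astype(int); m&=(g.min(2)>110)&(t.d>0)
P=C[m]
for i in range(6):
    c=P.mean(0);n=np.linalg.svd(P-c,full_matrices=0)[2][2];e=(P-c)@n;P=P[abs(e)<max(.003,2*e.std())]
n*=np.sign(n[2]);print("n",n,"tilt",np.degrees(np.arccos(n[2])),len(P),e.std(),"ctr",c)
# outline on plane
mm=(abs((C-c)@n)<.006)&(t.d>0);mm[:,:235]=0;mm[:120]=0;mm[:,372:]=0;mm[222:]=0
pp=C[mm];print(pp.min(0),pp.max(0))
L=np.array([0,0,1.]);
up=-np.array([n[0],n[1],0]);up/=np.linalg.norm(up)  # level, up-slope
lf=np.cross(L,up);us=np.cross(lf,n);print("desk x",up,"yaw",np.degrees(np.arctan2(up[1],up[0])))
q=np.stack([pp@us,pp@lf],1).astype(np.float32);r=cv2.minAreaRect(q);print("rect",r)
np.savez("panel.npz",n=n,c=c,us=us,lf=lf)
for nm,(x0,y0,x1,y1) in dict(rack=(145,195,220,235)).items():
    for (u,v) in [(193,207),(193,210),(160,212),(190,224),(204,222)]: print(u,v,t.pt(u,v))
a=cv2.resize(t.im[125:220,240:370],None,fx=6,fy=6,interpolation=2)
b=cv2.resize(t.im[190:240,145:220],None,fx=6,fy=6,interpolation=2)
cv2.imwrite("pics/desk.png",a[:,:,::-1])
E
```

```text
n [-0.4983 -0.0159  0.8669] tilt 29.902469956872817 4059 0.002581196375604158 ctr [ 0.6091 -0.0677  0.1025]
[ 0.5127 -0.2472  0.044 ] [0.7061 0.0968 0.1589]
desk x [ 0.9995  0.0319 -0.    ] yaw 1.8293308369616972
rect ((0.5755676031112671, -0.09437555074691772), (0.21138088405132294, 0.3398646414279938), 0.0607193298637867)
193 207 [0.5106 0.2414 0.1729]
193 210 [0.5016 0.2412 0.1752]
160 212 [0.5032 0.3342 0.1625]
190 224 [0.479  0.2627 0.0931]
204 222 [0.4822 0.2218 0.0969]
```

View pics/desk.png

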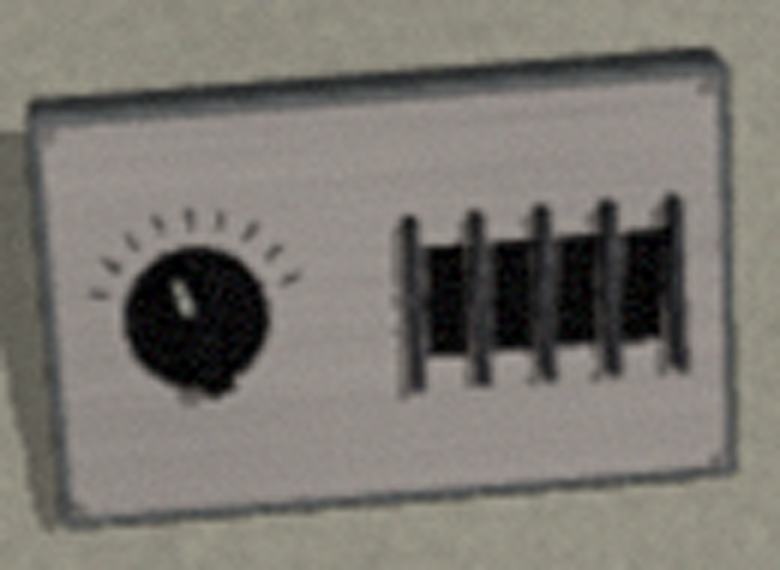

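The crop shows the knob disc centred near (197,318) in the crop, with the white pointer up and slightly left (about 20° anticlockwise, so the third click). The four dark rockers sit between five ribs, all off.

```bash
cat >> h.py <<'E'
def plan(Rt,pt,N=10,R0=None,p0=None,grip=1,pt_back=0):
    """print N rows from current (or given) pose to target; straight line + slerp"""
    if R0 is None:
        from bench import ctrl
        o=ctrl.get_obs();R0,p0=np.array(o["tool_rot"]),np.array(o["ee_pos"])
    R0=np.array(R0);Rc,pc=R0,np.array(p0);w=R.from_matrix(R0.T@Rt).as_rotvec();out=[]
    for k in range(1,N+1):
        Rk=R0@R.from_rotvec(w*k/N).as_matrix();pk=np.array(p0)+(np.array(pt)-p0)*k/N
        a=np.round(np.degrees(R.from_matrix(Rc.T@Rk).as_rotvec()),1);d=np.round(Rc.T@(pk-pc)*1000,1)
        out.append([float(x) for x in [*a,*d,grip]]);pc=pc+Rc@d/1000;Rc=Rc@R.from_rotvec(np.radians(a)).as_matrix()
    print("["+",".join(str(r) for r in out)+"]");print("turn/row %.1f shift/row %.1f"%(np.degrees(np.linalg.norm(w))/N,1000*np.linalg.norm(np.array(pt)-p0)/N))
    return Rc,pc
def rotZ(n,z):
    y=-n/np.linalg.norm(n);z=z-y*(y@z);z/=np.linalg.norm(z);return np.stack([np.cross(y,z),y,z],1)
E
python3 - <<'E'
from h import *
t=load("top0.npz");P=np.load("panel.npz");n,c,us,lf=[P[k] for k in("n","c","us","lf")]
np.set_printoptions(precision=4,suppress=True)
g=t.im.max(2);m=np.zeros(g.shape,np.uint8);m[150:200,255:292]=(g[150:200,255:292]<60)
k=t.onplane(240+197/6,125+318/6,n,n@c+.008);print("knob",k,"uv",(k-c)@us,(k-c)@lf)
for a,b in(((190,318),(173,278)),):
    A,B=[t.onplane(240+q[0]/6,125+q[1]/6,n,n@c+.046) for q in(a,b)];d=B-A;print("pointer deg left of up",np.degrees(np.arctan2(d@lf,d@us)))
Rt=rotZ(n,us);plan(Rt,k+.2*n,N=20)
E
```

```text
knob [0.6008 0.0175 0.1086] uv -0.0017946565439650487 0.0854052395670669
pointer deg left of up 18.29625272085488
[[1.5, 0.7, -0.2, -24.7, -2.5, 24.2, 1.0],[1.5, 0.7, -0.2, -25.1, -2.0, 24.0, 1.0],[1.5, 0.8, -0.2, -25.3, -1.5, 23.7, 1.0],[1.4, 0.7, -0.2, -25.6, -0.9, 23.4, 1.0],[1.5, 0.7, -0.2, -25.9, -0.4, 23.1, 1.0],[1.5, 0.7, -0.2, -26.2, 0.0, 22.7, 1.0],[1.5, 0.8, -0.2, -26.5, 0.6, 22.5, 1.0],[1.5, 0.7, -0.2, -26.8, 1.0, 22.0, 1.0],[1.5, 0.7, -0.2, -27.0, 1.6, 21.7, 1.0],[1.5, 0.7, -0.2, -27.3, 2.0, 21.3, 1.0],[1.5, 0.8, -0.2, -27.6, 2.4, 20.9, 1.0],[1.4, 0.7, -0.2, -27.9, 2.9, 20.5, 1.0],[1.5, 0.7, -0.2, -28.2, 3.3, 20.0, 1.0],[1.5, 0.7, -0.2, -28.4, 3.7, 19.6, 1.0],[1.5, 0.8, -0.2, -28.6, 4.2, 19.2, 1.0],[1.5, 0.7, -0.2, -28.9, 4.5, 18.6, 1.0],[1.5, 0.7, -0.2, -29.2, 4.9, 18.2, 1.0],[1.5, 0.7, -0.2, -29.4, 5.3, 17.6, 1.0],[1.5, 0.8, -0.2, -29.6, 5.6, 17.2, 1.0],[1.4, 0.7, -0.2, -29.9, 5.9, 16.6, 1.0]]
turn/row 1.7 shift/row 34.7
```

Emit:
step_arm:
  targets:
    - [1.5,0.7,-0.2,-25,-2.5,24,1]
    - [1.5,0.7,-0.2,-25,-2,24,1]
    - [1.5,0.7,-0.2,-25,-1.5,24,1]
    - [1.5,0.7,-0.2,-25.5,-1,23.5,1]
    - [1.5,0.7,-0.2,-26,-0.5,23,1]
    - [1.5,0.7,-0.2,-26,0,23,1]
    - [1.5,0.7,-0.2,-26.5,0.5,22.5,1]
    - [1.5,0.7,-0.2,-27,1,22,1]
    - [1.5,0.7,-0.2,-27,1.5,21.5,1]
    - [1.5,0.7,-0.2,-27,2,21,1]

```text
time: 1.35
ee_pos: [0.3424, -0.2828, 0.2547]
tool_rot: [[0.157, 0.263, 0.952], [-0.988, 0.033, 0.154], [0.009, -0.964, 0.265]]
force: [-0.3, 0.3, 0.1]
grip_width: 1.002
```

Emit:
step_arm:
  targets:
    - [1.5,0.7,-0.2,-27.5,2.5,21,1]
    - [1.5,0.7,-0.2,-28,3,20.5,1]
    - [1.5,0.7,-0.2,-28,3.5,20,1]
    - [1.5,0.7,-0.2,-28.5,3.5,19.5,1]
    - [1.5,0.7,-0.2,-28.5,4,19,1]
    - [1.5,0.7,-0.2,-29,4.5,18.5,1]
    - [1.5,0.7,-0.2,-29,5,18,1]
    - [1.5,0.7,-0.2,-29.5,5.5,17.5,1]
    - [1.5,0.7,-0.2,-29.5,5.5,17,1]
    - [1.5,0.7,-0.2,-30,6,16.5,1]

```text
time: 2.6
ee_pos: [0.5042, 0.0315, 0.2836]
tool_rot: [[0.027, 0.509, 0.86], [-1.0, 0.021, 0.019], [-0.008, -0.86, 0.51]]
force: [-0.7, -0.7, -1.0]
grip_width: 1.002
```

```bash
python3 - <<'E'
from h import *
from bench import ctrl
o=ctrl.get_obs();print(o["qpos"],o["ee_pos"],o["force"],o["tool_rot"])
w=snap("wrist","w1");print(w.T)
E
```

```text
[ 0.63369825  0.04486997 -0.81460575  2.1802239   0.2502212   0.41008634
 -1.92042739] [0.50417039 0.03146527 0.28361705] [-0.74979316 -0.69632073 -1.04202141] [[ 0.0274257   0.50920897  0.86020582]
 [-0.99959028  0.02102158  0.01942568]
 [-0.00819116 -0.86038615  0.50957687]]
[[ 0.02637476 -0.9783753   0.20514906  0.50201543]
 [-0.99961508 -0.02404578  0.01383776  0.02958838]
 [-0.00860555 -0.20543507 -0.97863291  0.44904736]
 [ 0.          0.          0.          1.        ]]
```

View pics/w1.png

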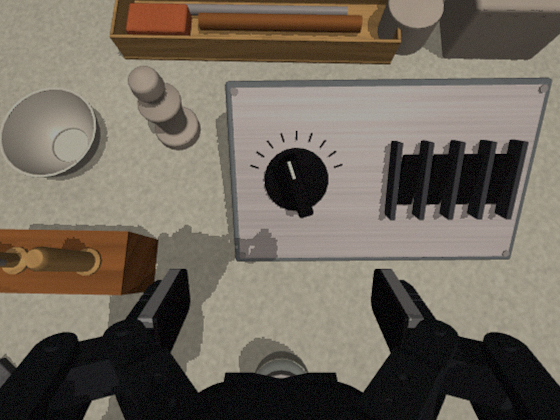

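The wrist view shows the knob disc centred near (296,180), nine ticks from (251,166) to (341,165), and the pointer at (292,170) pointing towards the 4th tick (281,136). Ribs run from x=393 to 518, and the stylus top is at (40,260) in the rack.

```bash
python3 - <<'E'
from h import *
from scipy.optimize import least_squares
np.set_printoptions(precision=4,suppress=True)
w=load("w1.npz");P=np.load("panel.npz");n0,c0=P["n"],P["c"]
C=w.cloud();hsv=cv2.cvtColor(w.im,cv2.COLOR_RGB2HSV)
roi=np.zeros(w.d.shape,bool);roi[90:255,242:505]=1
m=roi&(w.im.min(2)>120)&(w.d>0)
Q=C[m]
for i in range(6):
    c=Q.mean(0);n=np.linalg.svd(Q-c,full_matrices=0)[2][2];e=(Q-c)@n;Q=Q[abs(e)<max(.002,2*e.std())]
n*=np.sign(n[2]);print("n",n,np.degrees(np.arccos(n[2])),len(Q),e.std(),"dist to old",(c-c0)@n0)
g=cv2.cvtColor(w.im,cv2.COLOR_RGB2GRAY)
# panel corners -> yaw
mm=((abs((C-c)@n)<.006)&(w.d>0)).astype(np.uint8);mm[:70]=0;mm[:,:215]=0;mm[265:]=0
mm=cv2.morphologyEx(mm,cv2.MORPH_OPEN,np.ones((5,5)))
up=-np.array([n[0],n[1],0]);up/=np.linalg.norm(up);lf=np.cross([0,0,1],up);us=np.cross(lf,n)
pp=C[mm>0];q=np.stack([(pp-c)@us,(pp-c)@lf],1).astype(np.float32);r=cv2.minAreaRect(q);print("rect",r)
ctr=c+us*r[0][0]+lf*r[0][1];print("panel ctr",ctr)
# ticks
rr=np.zeros(g.shape,np.uint8);rr[125:175,245:350]=255;b=((g<115)&(rr>0)).astype(np.uint8)
nl,_,st,ce=cv2.connectedComponentsWithStats(b);T=[]
for i in range(1,nl):
    if 5<=st[i,4]<60: T.append(w.onplane(*ce[i],n,n@c));print(st[i,4],ce[i])
T=np.array(T);A=np.stack([(T-c)@us,(T-c)@lf],1)
f=least_squares(lambda x:np.hypot(A[:,0]-x[0],A[:,1]-x[1])-x[2],[0,.085,.05],loss="soft_l1",f_scale=.001);print("knob uv r",f.x,f.fun)
K=c+us*f.x[0]+lf*f.x[1];print("knob axis on panel",K,"rel ctr",(K-ctr)@us,(K-ctr)@lf)
print("tick ang(left+)",np.sort(np.degrees(np.arctan2(A[:,1]-f.x[1],A[:,0]-f.x[0]))))
# disc left/right check
b=(g<70)&(np.abs(np.arange(560)-296)<45)[None]&(np.abs(np.arange(420)-180)<45)[:,None]
for v in(172,176,180): 
    u=np.where(b[v])[0];print(v,u.min(),u.max(),[((w.onplane(x,v,n,n@c+.008))-K)@lf for x in(u.min(),u.max())])
# pointer line
wl=((g>130)&(np.abs(np.arange(560)-292)<14)[None]&(np.abs(np.arange(420)-170)<14)[:,None]);v,u=np.where(wl)
X=np.array([w.onplane(a,bb,n,n@c+.046) for a,bb in zip(u,v)])-K;X=np.stack([X@us,X@lf],1);d=np.linalg.svd(X-X.mean(0))[2][0];d*=np.sign(d[0])
print("pointer n",len(u),X.mean(0),"ang",np.degrees(np.arctan2(d[1],d[0])),np.degrees(np.arctan2(*X.mean(0)[::-1])))
print("ribs:")
for v in(150,160):
    print(v,[(u,round(float(((w.onplane(u,v,n,n@c+.022))-K)@lf),4)) for u in range(380,530) if (g[v,u]<60)!=(g[v,u-1]<60)])
np.savez("panel2.npz",n=n,c=c,us=us,lf=lf,K=K,ctr=ctr)
# stylus: orange/wood; report
for (u,v) in((40,258),(60,260),(92,262)): print(u,v,w.pt(u,v))
E
```

```text
n [-0.4991 -0.017   0.8664] 29.962032505352933 30112 0.0007187235177967303 dist to old -0.001244654839376439
rect ((-0.009892210364341736, -0.017735719680786133), (0.3398788571357727, 0.21005737781524658), 89.96856689453125)
panel ctr [ 0.6094 -0.0774  0.101 ]
21 [296.2857 135.4286]
19 [282.0526 137.2105]
22 [309.9545 136.9545]
21 [269.5238 144.0476]
18 [322.3889 143.2778]
22 [260.0455 154.0909]
17 [331.8235 153.4706]
21 [253.9524 166.4286]
17 [337.7647 165.5294]
knob uv r [-0.0097  0.0774  0.0491] [-0.0004  0.0002  0.0002  0.      0.0002 -0.0001 -0.0002  0.0001  0.    ]
knob axis on panel [0.6063 0.0176 0.1012] rel ctr 0.0002208920737818699 0.09512061376864304
tick ang(left+) [-71.8814 -53.9689 -35.7979 -17.9041  -0.3845  17.833   35.9734  53.835
  71.9764]
172 265 326 [np.float64(0.034154623008435525), np.float64(-0.032724101570408726)]
176 264 327 [np.float64(0.03537066914197804), np.float64(-0.03397458411827041)]
180 264 327 [np.float64(0.035490496428113166), np.float64(-0.034130718923553786)]
pointer n 45 [0.0204 0.0063] ang 18.043468025688647 17.15704213812814
ribs:
150 [(391, -0.0968), (402, -0.1081), (420, -0.1266), (433, -0.1399), (449, -0.1564), (464, -0.1718), (478, -0.1861), (495, -0.2035), (508, -0.2169), (526, -0.2353)]
160 [(390, -0.0968), (400, -0.1072), (402, -0.1092), (521, -0.2325), (522, -0.2335), (524, -0.2356)]
40 258 [0.5094 0.2404 0.1702]
60 260 [0.5086 0.234  0.1539]
92 262 [0.5085 0.2347 0.1025]
```

```bash
python3 - <<'E'
from h import *
P=np.load("panel2.npz");n,us,lf,K=[P[k] for k in("n","us","lf","K")]
a=np.radians(18);p=np.cos(a)*us+np.sin(a)*lf
Rt=rotZ(n,p);Rc,pc=plan(Rt,K+.09*n,N=6);plan(Rt,K+.016*n,N=4,R0=Rc,p0=pc)
E
```

```text
[[-0.2, -3.1, -0.0, 3.7, 19.8, -1.2, 1.0],[-0.1, -3.2, -0.1, 3.6, 19.8, -1.3, 1.0],[-0.2, -3.1, -0.0, 3.5, 19.7, -1.4, 1.0],[-0.2, -3.1, -0.1, 3.4, 19.8, -1.6, 1.0],[-0.1, -3.2, -0.0, 3.3, 19.8, -1.7, 1.0],[-0.2, -3.1, -0.0, 3.2, 19.9, -1.9, 1.0]]
turn/row 3.1 shift/row 20.1
[[0.0, 0.0, -0.0, 0.0, 18.5, 0.0, 1.0],[0.0, 0.0, -0.0, 0.0, 18.5, 0.0, 1.0],[0.0, 0.0, -0.0, 0.1, 18.5, 0.0, 1.0],[0.0, 0.0, -0.0, -0.0, 18.5, 0.1, 1.0]]
turn/row 0.0 shift/row 18.5
```

Emit:
step_arm:
  targets:
    - [-0.2,-3.2,0,3.5,20,-1,1]
    - [-0.2,-3.2,0,3.5,20,-1.5,1]
    - [-0.2,-3.2,0,3.5,20,-1.5,1]
    - [-0.2,-3.2,0,3.5,20,-1.5,1]
    - [-0.1,-3.2,0,3.5,20,-1.5,1]
    - [-0.1,-3,0,3,20,-2,1]
    - [0,0,0,0,0,0,1]
    - [0,0,0,0,0,0,1]
    - [0,0,0,0,0,0,1]
    - [0,0,0,0,0,0,1]

```text
time: 3.9
ee_pos: [0.5618, 0.0166, 0.175]
tool_rot: [[0.315, 0.496, 0.809], [-0.936, 0.021, 0.352], [0.158, -0.868, 0.47]]
force: [0.7, -0.0, -0.5]
grip_width: 0.998
```

```bash
python3 - <<'E'
from h import *
P=np.load("panel2.npz");n,us,lf,K=[P[k] for k in("n","us","lf","K")]
a=np.radians(18);p=np.cos(a)*us+np.sin(a)*lf
Rt=rotZ(n,p);plan(Rt,K+.016*n,N=5)
E
```

```text
[[0.0, 0.2, -0.1, 0.3, 14.0, 0.3, 1.0],[0.1, 0.2, -0.0, 0.2, 14.1, 0.4, 1.0],[-0.0, 0.1, -0.1, 0.3, 14.0, 0.3, 1.0],[0.0, 0.2, -0.0, 0.2, 14.0, 0.3, 1.0],[0.0, 0.2, -0.1, 0.2, 14.1, 0.3, 1.0]]
turn/row 0.2 shift/row 14.0
```

Descend and close with moderate grip.

Emit:
step_arm:
  targets:
    - [0,0.2,-0.1,0.3,14,0.3,1]
    - [0,0.2,0,0.3,14,0.3,1]
    - [0,0.2,-0.1,0.3,14,0.3,1]
    - [0,0.2,0,0.3,14,0.3,1]
    - [0,0.2,-0.1,0.3,12,0.3,1]
    - [0,0,0,0,0,0,0]
    - [0,0,0,0,0,0,0]
    - [0,0,0,0,0,0,0]
    - [0,0,0,0,0,0,0]
    - [0,0,0,0,0,0,0]
  newtons: 40

```text
time: 5.15
ee_pos: [0.5965, 0.0177, 0.1202]
tool_rot: [[0.302, 0.497, 0.813], [-0.94, 0.014, 0.341], [0.158, -0.868, 0.471]]
force: [6.6, -1.8, -9.0]
grip_width: 0.177
```

```bash
cat > st.py <<'E'
from h import *
from bench import ctrl
np.set_printoptions(precision=4,suppress=True)
P=np.load("panel2.npz");n,us,lf,K=[P[k] for k in("n","us","lf","K")]
o=ctrl.get_obs();d=o["ee_pos"]-K;z=o["tool_rot"][:,2]
print("t",o["time"],"rel knob us/lf/n mm",1000*np.array([d@us,d@lf,d@n]),"yaw left deg",np.degrees(np.arctan2(z@lf,z@us)),"tilt",np.degrees(np.arccos(-o["tool_rot"][:,1]@n)))
print("F",o["force"],"T",o["wrist_torque"],"Tn",o["wrist_torque"]@n,"grip",o["grip_width"],"q",o["qpos"])
E
python3 st.py
```

```text
t 5.15 rel knob us/lf/n mm [ 0.9794  0.3976 21.4   ] yaw left deg 18.250225804694892 tilt 0.22882674053999422
F [ 6.5806 -1.7946 -9.0129] T [-0.4616  0.1492 -0.3126] Tn -0.04295919242282109 grip 0.17675134477575583 q [ 0.48    0.5282 -0.8214  2.2234  1.6218  0.4451 -2.8839]
```

Emit:
step_arm:
  targets:
    - [0,0,0,0,0,0,1]
    - [0,0,0,0,0,0,1]
    - [0,0,0,0,0,0,1]
    - [0,0,0,0,0,0,1]
    - [0,0,0,0,-20,0,1]
    - [0,0,0,0,-20,0,1]
    - [0,0,0,0,-20,0,1]
    - [0,-8,0,0,0,0,1]
    - [0,-10,0,0,0,0,1]
    - [0,-10,0,0,0,0,1]

```text
time: 6.4
ee_pos: [0.5659, 0.0161, 0.1748]
tool_rot: [[0.655, 0.498, 0.567], [-0.659, 0.011, 0.752], [0.368, -0.867, 0.336]]
force: [-0.0, -0.3, 0.5]
grip_width: 0.996
```

```bash
python3 st.py
```

```text
t 6.4 rel knob us/lf/n mm [ 1.7852 -0.1361 84.0125] yaw left deg 47.06302289489332 tilt 0.3411088839557141
F [-0.029  -0.287   0.5013] T [-0.0133  0.5574 -0.0616] Tn -0.0562089361197357 grip 0.9963278596716852 q [ 0.6085  0.405  -0.956   2.2275  1.3139  0.4398 -2.1047]
```

Emit:
step_arm:
  targets:
    - [0,-10,0,0,0,0,1]
    - [0,-10,0,0,0,0,1]
    - [0,-10,0,0,0,0,1]
    - [0,-10,0,0,0,0,1]
    - [0,-10,0,0,0,0,1]
    - [0,-10,0,0,0,0,1]
    - [0,-10,0,0,0,0,1]
    - [0,-10,0,0,0,0,1]
    - [0,-10,0,0,0,0,1]
    - [0,-10,0,0,0,0,1]

```text
time: 7.65
ee_pos: [0.5654, 0.0142, 0.175]
tool_rot: [[0.403, 0.499, -0.768], [0.883, 0.009, 0.469], [0.24, -0.867, -0.437]]
force: [0.4, -0.5, -0.3]
grip_width: 1.0
```

Emit:
step_arm:
  targets:
    - [0,-10,0,0,0,0,1]
    - [0,-10,0,0,0,0,1]
    - [0,-10,0,0,0,0,1]
    - [0,-10,0,0,0,0,1]
    - [0,-10,0,0,0,0,1]
    - [0,0,0,0,0,0,1]
    - [0,0,0,0,0,0,1]
    - [0,0,0,0,0,0,1]
    - [0,0,0,0,0,0,1]
    - [0,0,0,0,0,0,1]

```text
time: 8.9
ee_pos: [0.5652, 0.0128, 0.1749]
tool_rot: [[-0.344, 0.498, -0.796], [0.92, 0.007, -0.393], [-0.19, -0.867, -0.461]]
force: [1.0, -0.6, 0.3]
grip_width: 0.994
```

```bash
python3 st.py; python3 - <<'E'
from h import *
P=np.load("panel2.npz");n,us,lf,K=[P[k] for k in("n","us","lf","K")]
a=np.radians(18);p=np.cos(a)*us+np.sin(a)*lf
Rt=rotZ(n,-p);plan(Rt,K+.016*n,N=6)
w=snap("wrist","w2");print(w.T[:3,3])
E
```

```text
t 8.9 rel knob us/lf/n mm [ 1.0368 -3.4343 84.5189] yaw left deg -158.55177773301352 tilt 0.5803573171377138
F [ 0.9989 -0.5858  0.2501] T [ 0.0157  0.5179 -0.0264] Tn -0.0394932157015304 grip 0.9936550901938827 q [ 0.7727  0.5274 -1.2586  2.2276  1.3897  0.6513  0.5228]
[[-0.0, 0.6, -0.1, 0.7, 11.4, -0.1, 1.0],[-0.1, 0.5, -0.1, 0.7, 11.4, -0.1, 1.0],[-0.0, 0.6, -0.1, 0.6, 11.4, -0.1, 1.0],[-0.1, 0.6, -0.0, 0.7, 11.5, -0.0, 1.0],[-0.0, 0.6, -0.1, 0.6, 11.4, -0.1, 1.0],[-0.1, 0.5, -0.1, 0.6, 11.4, -0.0, 1.0]]
turn/row 0.6 shift/row 11.4
[ 0.42741939 -0.02119478  0.26094159]
```

Emit:
step_arm:
  targets:
    - [0,0.6,-0.1,0.7,12,-0.1,1]
    - [-0.1,0.6,-0.1,0.7,12,-0.1,1]
    - [0,0.6,-0.1,0.7,12,-0.1,1]
    - [-0.1,0.6,0,0.7,12,0,1]
    - [0,0.6,-0.1,0.7,12,-0.1,1]
    - [-0.1,0.6,-0.1,0.6,10,0,1]
    - [0,0,0,0,0,0,1]
    - [0,0,0,0,0,0,1]
    - [0,0,0,0,0,0,1]
    - [0,0,0,0,0,0,1]

```text
time: 10.2
ee_pos: [0.6006, 0.0177, 0.1129]
tool_rot: [[-0.294, 0.501, -0.814], [0.944, 0.017, -0.33], [-0.152, -0.865, -0.478]]
force: [0.7, 1.0, 0.4]
grip_width: 0.998
```

```bash
python3 st.py
```

```text
t 10.2 rel knob us/lf/n mm [ 0.8708  0.2153 13.059 ] yaw left deg -162.38135215407326 tilt 0.14417310145341594
F [0.7483 0.9799 0.3933] T [-0.0897  0.4937 -0.0355] Tn 0.00568030280876727 grip 0.9982216591430981 q [ 0.651   0.6824 -1.1505  2.2244  1.6448  0.7022  0.2596]
```

Emit:
step_arm:
  targets:
    - [0,0,0,0,-2,0,1]
    - [0,0,0,0,0,0,0]
    - [0,0,0,0,0,0,0]
    - [0,0,0,0,0,0,0]
    - [0,0,0,0,0,0,0]
    - [0,0,0,0,0,0,0]
    - [0,-5,0,0,0,0,0]
    - [0,-6,0,0,0,0,0]
    - [0,-6,0,0,0,0,0]
    - [0,-6,0,0,0,0,0]
  newtons: 50

```text
time: 11.45
ee_pos: [0.5993, 0.0179, 0.1154]
tool_rot: [[-0.594, 0.501, -0.629], [0.734, 0.017, -0.679], [-0.33, -0.865, -0.378]]
force: [-0.8, 0.1, 1.7]
grip_width: 0.179
```

```bash
python3 st.py
```

```text
t 11.45 rel knob us/lf/n mm [ 1.0558  0.4919 15.7972] yaw left deg -138.87981943263367 tilt 0.15407752075042777
F [-0.8165  0.0829  1.6916] T [ 0.1177  0.6008 -0.1714] Tn -0.21745905117501424 grip 0.1791441765832498 q [ 0.6415  0.6617 -1.125   2.225   1.6384  0.6743  0.6707]
```

Emit:
step_arm:
  targets:
    - [0,-5,0,0,0,0,0]
    - [0,-5,0,0,0,0,0]
    - [0,-5,0,0,0,0,0]
    - [0,-5,0,0,0,0,0]
    - [0,-5,0,0,0,0,0]
    - [0,-5,0,0,0,0,0]
    - [0,-3,0,0,0,0,0]
    - [0,-2,0,0,0,0,0]
    - [0,-1.5,0,0,0,0,0]
    - [0,0,0,0,0,0,0]

```text
time: 12.7
ee_pos: [0.5992, 0.0175, 0.1154]
tool_rot: [[-0.854, 0.5, -0.143], [0.175, 0.017, -0.984], [-0.49, -0.866, -0.102]]
force: [-2.4, 0.7, 3.9]
grip_width: 0.175
```

```bash
python3 st.py
```

```text
t 12.7 rel knob us/lf/n mm [ 0.9766  0.1282 15.9128] yaw left deg -101.7435503460454 tilt 0.058837798686462925
F [-2.3584  0.6524  3.871 ] T [ 1.2786  0.6897 -1.606 ] Tn -2.041266199464638 grip 0.1754221957865074 q [ 0.6201  0.6383 -1.0772  2.2239  1.6365  0.6338  1.3167]
```

Emit:
step_arm:
  targets:
    - [0,6,0,0,0,0,0]
    - [0,8,0,0,0,0,0]
    - [0,8,0,0,0,0,0]
    - [0,8,0,0,0,0,0]
    - [0,8,0,0,0,0,0]
    - [0,8,0,0,0,0,0]
    - [0,8,0,0,0,0,0]
    - [0,8,0,0,0,0,0]
    - [0,6,0,0,0,0,0]
    - [0,0,0,0,0,0,0]

```text
time: 13.95
ee_pos: [0.5996, 0.0181, 0.1156]
tool_rot: [[-0.183, 0.506, -0.843], [0.979, 0.016, -0.203], [-0.09, -0.862, -0.498]]
force: [-1.6, -0.4, 3.1]
grip_width: 0.17
```

```bash
python3 st.py
```

```text
t 13.95 rel knob us/lf/n mm [ 1.4138  0.6552 15.8976] yaw left deg -169.9645888984009 tilt 0.46270664854507165
F [-1.5561 -0.3595  3.1362] T [ 0.0276  0.6217 -0.0873] Tn -0.09999883949113508 grip 0.16954601841226413 q [ 0.657   0.6818 -1.1643  2.2288  1.6485  0.7117  0.1207]
```

Emit:
step_arm:
  targets:
    - [0,5,0,0,0,0,0]
    - [0,5,0,0,0,0,0]
    - [0,0.5,0,0,0,0,0]
    - [0,0,0,0,0,0,0]
    - [0,0,0,0,0,0,1]
    - [0,0,0,0,0,0,1]
    - [0,0,0,0,0,0,1]
    - [0,0,0,0,0,0,1]
    - [0,0,0,0,-30,0,1]
    - [0,0,0,0,-40,0,1]

```text
time: 15.2
ee_pos: [0.5635, 0.0172, 0.1745]
tool_rot: [[-0.039, 0.503, -0.863], [0.999, 0.017, -0.036], [-0.003, -0.864, -0.503]]
force: [0.1, -0.5, 0.3]
grip_width: 0.998
```

```bash
python3 st.py; python3 - <<'E'
from h import *
P=np.load("panel2.npz");n,us,lf,K=[P[k] for k in("n","us","lf","K")]
plan(rotZ(n,-us),K+.2*n,N=5)
E
```

```text
t 15.2 rel knob us/lf/n mm [-0.5204  0.9647 84.912 ] yaw left deg -179.6384699899971 tilt 0.2644627074292643
F [ 0.0909 -0.4573  0.2805] T [-0.0475  0.5167 -0.0251] Tn -0.006783324304008917 grip 0.9979283199152494 q [ 0.7761  0.5302 -1.2686  2.2372  1.4086  0.6463  0.1322]
[[0.1, 0.1, 0.0, -0.2, -23.0, -0.2, 1.0],[0.0, 0.0, 0.0, -0.2, -23.0, -0.2, 1.0],[0.1, 0.1, 0.0, -0.2, -23.1, -0.1, 1.0],[0.0, 0.1, 0.0, -0.2, -23.0, -0.2, 1.0],[0.1, 0.1, 0.0, -0.1, -23.0, -0.1, 1.0]]
turn/row 0.1 shift/row 23.0
```

Emit:
step_arm:
  targets:
    - [0,0,0,0,-25,0,1]
    - [0,0,0,0,-25,0,1]
    - [0,0,0,0,-25,0,1]
    - [0,0,0,0,-25,0,1]
    - [0,0,0,0,-20,0,1]
    - [0,0,0,0,0,0,1]
    - [0,0,0,0,0,0,1]
    - [0,0,0,0,0,0,1]
    - [0,0,0,0,0,0,1]
    - [0,0,0,0,0,0,1]

```text
time: 16.45
ee_pos: [0.5009, 0.015, 0.2784]
tool_rot: [[-0.041, 0.502, -0.864], [0.999, 0.015, -0.039], [-0.007, -0.865, -0.502]]
force: [-0.3, 0.6, 0.2]
grip_width: 0.996
```

```bash
python3 st.py; python3 - <<'E'
from h import *
np.set_printoptions(precision=4,suppress=True)
P=np.load("panel2.npz");n,c,us,lf,K=[P[k] for k in("n","c","us","lf","K")]
w=snap("wrist","w3");t=snap("top","t3");s=snap("scene","s3");print(w.T)
for nm,v in(("w",w),("t",t)):
    print(nm,"K px",v.px(K),"tip@46",v.px(K+.046*n+.03*us),"stylus",v.px([.508,.238,.17]))
E
```

```text
t 16.45 rel knob us/lf/n mm [ -2.8186   0.9572 206.2604] yaw left deg -179.44111750440436 tilt 0.21440405754480446
F [-0.3068  0.5806  0.1918] T [-0.074   0.5265  0.0102] Tn 0.03689434809586857 grip 0.9963656260064155 q [ 1.172   0.1314 -1.4077  2.1869  0.5045  0.4567  1.012 ]
[[-0.0401  0.6574  0.7525  0.357 ]
 [ 0.9992  0.0313  0.026   0.0092]
 [-0.0065  0.7529 -0.6581  0.3608]
 [ 0.      0.      0.      1.    ]]
w K px (np.float64(280.2520129037929), np.float64(178.21037068772173)) tip@46 (np.float64(279.8949489395489), np.float64(217.93321658426487)) stylus (np.float64(572.3735798232644), np.float64(157.55083928917986))
t K px (np.float64(272.71367806256774), np.float64(176.87957874797667)) tip@46 (np.float64(272.5508245034118), np.float64(170.55970479315658)) stylus (np.float64(194.41422495797457), np.float64(208.08814504615762))
```

View pics/w3.png

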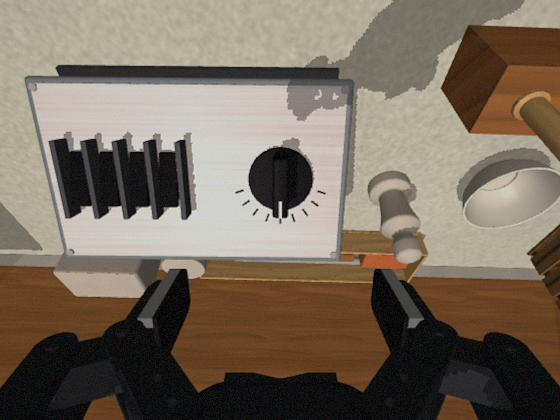

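The knob pointer now points up-slope at the 5th tick (280,214), i.e. exactly four clicks from the stop, and all rockers are still off. On to the stylus.

```bash
python3 - <<'E'
from h import *
Rt=rotZ(np.array([0,0,1.]),np.array([0,1.,0]))
Rc,pc=plan(Rt,[.508,.238,.26],N=14)
E
```

```text
[[1.7, 6.4, 1.7, 15.9, 1.6, -0.4, 1.0],[1.7, 6.5, 1.7, 15.9, 1.2, 1.4, 1.0],[1.7, 6.4, 1.7, 15.7, 0.8, 3.1, 1.0],[1.6, 6.5, 1.7, 15.2, 0.4, 4.8, 1.0],[1.7, 6.4, 1.7, 14.6, 0.1, 6.5, 1.0],[1.7, 6.4, 1.8, 13.8, -0.0, 8.1, 1.0],[1.7, 6.5, 1.7, 12.9, -0.2, 9.6, 1.0],[1.7, 6.4, 1.7, 11.6, -0.3, 11.0, 1.0],[1.7, 6.4, 1.7, 10.3, -0.3, 12.2, 1.0],[1.7, 6.5, 1.7, 8.9, -0.1, 13.3, 1.0],[1.7, 6.4, 1.7, 7.3, -0.0, 14.2, 1.0],[1.6, 6.4, 1.7, 5.7, 0.2, 15.0, 1.0],[1.7, 6.5, 1.7, 4.0, 0.5, 15.4, 1.0],[1.7, 6.4, 1.7, 2.3, 0.9, 15.8, 1.0]]
turn/row 6.9 shift/row 16.0
```

Emit:
step_arm:
  targets:
    - [1.7,6.5,1.7,16,1.5,-0.5,1]
    - [1.7,6.5,1.7,16,1,1.5,1]
    - [1.7,6.5,1.7,16,1,3,1]
    - [1.7,6.5,1.7,15,0.5,5,1]
    - [1.7,6.5,1.7,15,0,6.5,1]
    - [1.7,6.5,1.7,14,0,8,1]
    - [1.7,6.5,1.7,13,0,9.5,1]
    - [1.7,6.5,1.7,12,-0.5,11,1]
    - [1.7,6.5,1.7,10,0,12,1]
    - [1.7,6.5,1.7,9,0,13,1]

```text
time: 17.85
ee_pos: [0.5124, 0.1736, 0.2641]
tool_rot: [[0.919, 0.125, -0.373], [0.384, -0.083, 0.92], [0.084, -0.989, -0.124]]
force: [0.5, 0.4, 0.6]
grip_width: 1.0
```

```bash
python3 st.py; python3 - <<'E'
from h import *
Rt=rotZ(np.array([0,0,1.]),np.array([0,1.,0]))
Rc,pc=plan(Rt,[.508,.238,.26],N=6)
E
```

```text
t 17.85 rel knob us/lf/n mm [  4.6326 159.0994 185.4208] yaw left deg 111.00101235095731 tilt 23.40689934747743
F [0.4656 0.3562 0.5845] T [ 0.11    0.1445 -0.0154] Tn -0.0707358244688677 grip 0.999767228469847 q [ 0.1735  0.4016 -0.9139  1.7456  0.5073  1.1473 -0.516 ]
[[1.0, 3.7, 1.0, 3.4, -0.3, 10.2, 1.0],[1.0, 3.7, 1.1, 2.7, -0.2, 10.4, 1.0],[1.0, 3.8, 1.0, 2.0, -0.0, 10.6, 1.0],[1.1, 3.7, 1.0, 1.4, 0.1, 10.7, 1.0],[1.0, 3.7, 1.1, 0.6, 0.3, 10.8, 1.0],[1.0, 3.7, 1.0, -0.0, 0.5, 10.7, 1.0]]
turn/row 4.0 shift/row 10.8
```

Joints are comfortable now.

Emit:
step_arm:
  targets:
    - [1,3.7,1,3.5,0,10,1]
    - [1,3.7,1,2.5,0,10.5,1]
    - [1,3.7,1,2,0,10.5,1]
    - [1,3.7,1,1.5,0,10.5,1]
    - [1,3.7,1,0.5,0,11,1]
    - [1,3.7,1,0,0.5,11,1]
    - [0,0,0,0,0,0,1]
    - [0,0,0,0,0,0,1]
    - [0,0,0,0,0,0,1]
    - [0,0,0,0,0,0,1]

```text
time: 19.1
ee_pos: [0.5098, 0.2399, 0.2575]
tool_rot: [[1.0, -0.002, 0.01], [-0.01, 0.001, 1.0], [-0.002, -1.0, 0.001]]
force: [1.2, -0.2, -0.1]
grip_width: 1.002
```

```bash
python3 st.py; python3 - <<'E'
from h import *
np.set_printoptions(precision=4,suppress=True)
from bench import ctrl
o=ctrl.get_obs();print(o["ee_pos"],o["tool_rot"])
w=snap("wrist","w4");print(w.T);print(w.px([.508,.238,.17]),w.px([.508,.238,.095]))
E
```

```text
t 19.1 rel knob us/lf/n mm [  1.0612 225.4393 179.856 ] yaw left deg 87.77168111883365 tilt 30.075112593491912
F [ 1.1656 -0.2406 -0.1215] T [ 0.0188 -0.0055 -0.0473] Tn -0.050263411079491054 grip 1.0018214509971513 q [ 0.0494  0.4786 -0.8338  1.6173  0.3702  1.2131 -0.8704]
[0.5098 0.2399 0.2575] [[ 0.9999 -0.002   0.0102]
 [-0.0102  0.0013  0.9999]
 [-0.002  -1.      0.0012]]
[[ 0.9999 -0.01   -0.0061  0.5102]
 [-0.0114 -0.9474 -0.3198  0.3221]
 [-0.0026  0.3198 -0.9475  0.4008]
 [ 0.      0.      0.      1.    ]]
(np.float64(279.2830143262903), np.float64(213.76436076779927)) (np.float64(279.6703967863088), np.float64(187.8058571140335))
```

View pics/w4.png

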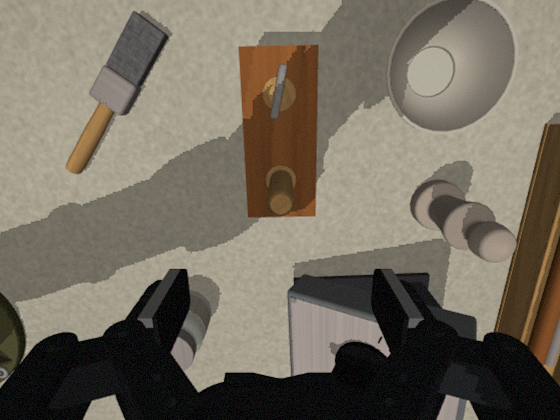

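The wrist view shows the stylus handle between (281,172) and (281,215) with its collar at (280,182). The scraper blade is at (279,92).

```bash
python3 - <<'E'
from h import *
np.set_printoptions(precision=4,suppress=True)
w=load("w4.npz");C=w.cloud();z=C[...,2]
b=np.zeros(z.shape,bool);b[160:225,255:310]=1;b&=w.d>0
m=b&(z>.163)&(z<.18);v,u=np.where(m);print("top n",m.sum(),"px",u.min(),u.max(),v.min(),v.max(),"xyz med",np.median(C[m],0),"xy range",C[m].min(0),C[m].max(0))
(cx,cy),r=cv2.minEnclosingCircle(C[m][:,:2].astype(np.float32));print("circ",cx,cy,r)
zt=np.median(z[m])
# handle side: slices
for a,bb in((.105,.125),(.125,.145),(.145,.163)):
    k=b&(z>a)&(z<bb);Q=C[k];
    if len(Q)>8:
        A=np.c_[2*Q[:,:2],np.ones(len(Q))];s=np.linalg.lstsq(A,(Q[:,:2]**2).sum(1),rcond=None)[0];print(a,len(Q),"x",Q[:,0].min(),Q[:,0].max(),"ymax",Q[:,1].max(),"circle",s[:2],np.sqrt(s[2]+s[:2]@s[:2]))
rk=np.zeros(z.shape,bool);rk[45:218,238:322]=1;rk&=(w.d>0)&(z>.08)&(z<.1);q=C[rk];print("rack top z",np.median(q[:,2]),cv2.minAreaRect(q[:,:2].astype(np.float32)))
t=load("t3.npz");C=t.cloud();m=np.zeros(t.d.shape,bool);m[200:217,183:203]=1;m&=(C[...,2]>.155);print("top view",m.sum(),C[m].mean(0))
# ray intersect of top in both views
v2,u2=np.where(m);P,g=tri(w,((u.min()+u.max())/2,(v.min()+v.max())/2),t,(u2.mean(),v2.mean()));print("tri",P,g)
E
```

```text
top n 607 px 267 294 188 215 xyz med [0.5094 0.2476 0.17  ] xy range [0.4986 0.2354 0.163 ] [0.5195 0.2567 0.1724]
circ 0.5091500282287598 0.24597668647766113 0.011052104644477367
0.105 112 x 0.4985091543047644 0.5194622813852979 ymax 0.25681944352537717 circle [0.5093 0.2458] 0.01075892098262533
0.125 131 x 0.49847984609159696 0.5195453475388205 ymax 0.2568086557116511 circle [0.5092 0.2458] 0.010780065607404517
0.145 144 x 0.49846434969634307 0.5196025452830317 ymax 0.2569286955753479 circle [0.5093 0.2457] 0.010785476747495778
rack top z 0.09070015027552034 ((0.5088903903961182, 0.285523921251297), (0.0701584666967392, 0.16081158816814423), 0.5201733112335205)
top view 55 [0.5044 0.2465 0.1692]
tri [0.5074 0.2466 0.1635] 0.003645455245064854
```

```bash
python3 - <<'E'
from h import *
Rt=rotZ(np.array([0,0,1.]),np.array([0,1.,0]))
Rc,pc=plan(Rt,[.5092,.2458,.19],N=5);plan(Rt,[.5092,.2458,.122],N=5,R0=Rc,p0=pc)
E
```

```text
[[-0.0, -0.1, -0.0, -0.1, 13.5, 1.2, 1.0],[-0.0, -0.1, -0.0, -0.1, 13.5, 1.1, 1.0],[-0.0, -0.2, -0.1, -0.1, 13.5, 1.2, 1.0],[-0.1, -0.1, 0.0, -0.2, 13.5, 1.1, 1.0],[0.0, -0.1, -0.0, -0.1, 13.5, 1.2, 1.0]]
turn/row 0.1 shift/row 13.6
[[0.0, 0.0, -0.0, 0.0, 13.6, 0.0, 1.0],[0.0, 0.0, -0.0, 0.0, 13.6, 0.0, 1.0],[0.0, 0.0, -0.0, 0.0, 13.6, 0.0, 1.0],[0.0, 0.0, -0.0, 0.0, 13.6, 0.0, 1.0],[0.0, 0.0, -0.0, 0.0, 13.6, 0.0, 1.0]]
turn/row 0.0 shift/row 13.6
```

Emit:
step_arm:
  targets:
    - [0,-0.1,0,0,13.5,1.2,1]
    - [0,-0.1,0,0,13.5,1.2,1]
    - [0,-0.1,0,-0.2,13.5,1.2,1]
    - [0,-0.1,0,-0.2,13.5,1.2,1]
    - [0,-0.1,0,-0.2,13.5,1.2,1]
    - [0,0,0,0,13.5,0,1]
    - [0,0,0,0,13.5,0,1]
    - [0,0,0,0,13.5,0,1]
    - [0,0,0,0,13.5,0,1]
    - [0,0,0,0,0,0,1]

```text
time: 20.4
ee_pos: [0.5083, 0.2458, 0.1259]
tool_rot: [[1.0, -0.004, 0.001], [-0.001, 0.0, 1.0], [-0.004, -1.0, 0.0]]
force: [0.5, 0.3, -0.1]
grip_width: 1.002
```

```bash
python3 - <<'E'
from h import *
Rt=rotZ(np.array([0,0,1.]),np.array([0,1.,0]))
Rc,pc=plan(Rt,[.5092,.2458,.122],N=2)
E
```

```text
[[-0.0, -0.0, -0.1, 0.5, 2.0, 0.0, 1.0],[-0.0, -0.0, -0.1, 0.4, 1.9, 0.0, 1.0]]
turn/row 0.1 shift/row 2.0
```

Emit:
step_arm:
  targets:
    - [0,0,-0.1,0.5,2,0,1]
    - [0,0,-0.1,0.5,2,0,1]
    - [0,0,0,0,0,0,0]
    - [0,0,0,0,0,0,0]
    - [0,0,0,0,0,0,0]
    - [0,0,0,0,0,0,0]
    - [0,0,0,0,0,0,0]
    - [0,0,0,0,0,0,0]
    - [0,0,0,0,-5,0,0]
    - [0,0,0,0,-10,0,0]
  newtons: 60

```text
time: 21.65
ee_pos: [0.5096, 0.2461, 0.1384]
tool_rot: [[1.0, 0.001, 0.001], [-0.001, 0.001, 1.0], [0.001, -1.0, 0.001]]
force: [0.2, 0.4, -0.1]
grip_width: 0.242
```

```bash
python3 st.py
```

```text
t 21.65 rel knob us/lf/n mm [-58.4106 231.6151  76.6111] yaw left deg 88.25941592850306 tilt 29.924900203815408
F [ 0.2307  0.3554 -0.0566] T [-0.0409  0.0142 -0.0385] Tn -0.013203638625723952 grip 0.24184430009210772 q [-0.0122  0.5948 -0.7655  1.7842  0.4924  0.963  -0.982 ]
```

Emit:
step_arm:
  targets:
    - [0,0,0,0,-15,0,0]
    - [0,0,0,0,-15,0,0]
    - [0,0,0,0,-15,0,0]
    - [0,0,0,0,-15,0,0]
    - [0,0,0,0,-15,0,0]
    - [0,0,0,0,-15,0,0]
    - [0,0,0,0,-15,0,0]
    - [0,0,0,0,-15,0,0]
    - [0,0,0,0,-15,0,0]
    - [0,0,0,0,0,0,0]

```text
time: 22.9
ee_pos: [0.5099, 0.2467, 0.2855]
tool_rot: [[1.0, 0.004, 0.0], [-0.0, 0.003, 1.0], [0.004, -1.0, 0.003]]
force: [-0.4, -0.0, -2.4]
grip_width: 0.244
```

```bash
python3 - <<'E'
from h import *
from bench import ctrl
np.set_printoptions(precision=4,suppress=True)
P=np.load("panel2.npz");n,c,us,lf,K=[P[k] for k in("n","c","us","lf","K")]
for f in("w1.npz","w3.npz"):
    w=load(f);C=w.cloud();D=C-K;h=D@n;U=D@us;L=D@lf
    base=(w.d>0)&(abs(U)<.07)&(L<-.085)&(L>-.245)
    m=base&(h>.0195)&(h<.026)
    hist,e=np.histogram(L[m],np.arange(-.245,-.085,.002));print(f,hist)
    # rib clusters by L
    for c0 in(-.1051,-.1369,-.1688,-.2005,-.2323):
        k=m&(abs(L-c0)<.006);print(c0,k.sum(),"L %.4f U %.4f %.4f"%(np.median(L[k]),*np.percentile(U[k],[1,99])), "h",np.median(h[k]))
    k=base&(abs(L+.1846)<.008)
    for u in(-.025,-.015,0,.015,.02,.025):
        kk=k&(abs(U-u)<.003);print("paddle3 u",u,kk.sum(),np.median(h[kk]) if kk.any() else None)
w=snap("wrist","w5");o=ctrl.get_obs();print(o["ee_pos"],o["force"],o["grip_width"],o["qpos"])
E
```

```text
w1.npz [  0   0   0  10 122 144 168  52   1   6   5   6   5  11   8   6   5  12
   3  12 117 142 166  31   0   5   7   7  10   9   5   5   6   6   3   8
 127 139 170  25   1   7   6   7   8   5  11   4   7   5   2   7 123 145
 161  13   0   7   5   8   9   5   7   8  11  10   2   9 127 155 152  12
   0   0   0   0   0   0   0]
-0.1051 455 L -0.1059 U -0.0415 0.0420 h 0.021091669808301315
-0.1369 449 L -0.1377 U -0.0410 0.0416 h 0.02104741995041738
-0.1688 470 L -0.1695 U -0.0412 0.0414 h 0.0210147893324101
-0.2005 468 L -0.2015 U -0.0417 0.0411 h 0.020998563689601256
-0.2323 497 L -0.2334 U -0.0414 0.0417 h 0.021043083721225268
paddle3 u -0.025 46 0.006958215077124713
paddle3 u -0.015 60 0.009463029618327633
paddle3 u 0 70 0.01314523899820878
paddle3 u 0.015 87 0.017006768330496646
paddle3 u 0.02 84 0.018391174508613592
paddle3 u 0.025 103 0.019431076478867562
w3.npz [  0   0   0   1  86 141 169  89   0   1   7   4   5   8   5   5   5   4
   1   0  93 151 162  67   0   3   7   3   4   5   7   2   8   3   3   0
  98 134 152  66   0   4   3   8   6   6   5   3   9   6   5   0  98 150
 150  57   0   3   4   4   6   3   5   3   6   3   1   0  97 148 148  44
   0   0   0   0   0   0   0]
-0.1051 437 L -0.1053 U -0.0416 0.0414 h 0.020963118834393186
-0.1369 455 L -0.1373 U -0.0415 0.0415 h 0.0209609116069592
-0.1688 450 L -0.1692 U -0.0413 0.0417 h 0.02092174034818256
-0.2005 473 L -0.2011 U -0.0413 0.0410 h 0.020826614305656004
-0.2323 486 L -0.2329 U -0.0409 0.0411 h 0.020874406725206636
paddle3 u -0.025 69 0.006783778967002648
paddle3 u -0.015 75 0.009430908575296184
paddle3 u 0 88 0.013092479578574536
paddle3 u 0.015 81 0.016714949217853763
paddle3 u 0.02 90 0.018100779348628845
paddle3 u 0.025 84 0.019352302197786074
[0.5096 0.2463 0.2847] [-0.3348  0.6333 -1.0474] 0.24389042531888894 [ 0.0437  0.4603 -0.8446  1.5677  0.3559  1.2707 -0.8547]
```

View pics/w5.png

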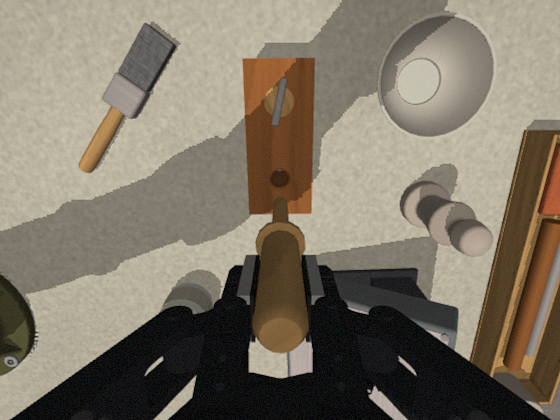

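The stylus is held straight, its collar at (280,240) and the empty hole at (280,178).

```bash
python3 - <<'E'
from h import *
from bench import ctrl
np.set_printoptions(precision=4,suppress=True)
P=np.load("panel2.npz");n,c,us,lf,K=[P[k] for k in("n","c","us","lf","K")]
w=load("w5.npz");C=w.cloud();o=ctrl.get_obs();R0,p0=o["tool_rot"],o["ee_pos"]
D=(C-p0)@R0;b=(w.d>0)&(abs(D[...,0])<.02)&(abs(D[...,2])<.02)&(D[...,1]<-.03)&(D[...,1]>-.07)
q=D[b];top=np.percentile(q[:,1],2);print("top face along y",top,"-> tip",top+.16,"n",b.sum());k=q[abs(q[:,1]-top)<.003];print("top centre x,z",cv2.minEnclosingCircle(k[:,[0,2]].astype(np.float32)))
k=(w.d>0)&(abs(D[...,0])<.02)&(abs(D[...,2])<.02)&(D[...,1]>.05)&(D[...,1]<.12);s=D[k]
for a in(.06,.08,.1): 
    j=s[abs(s[:,1]-a)<.01]; 
    if len(j): print("shaft y",a,len(j),"x",j[:,0].min(),j[:,0].max(),"z",j[:,2].min(),j[:,2].max())
t=.112;T=K+.02*us-.1853*lf;Rt=rotZ(n,lf)
via=T+(t+.075)*n
w_=R.from_matrix(R0.T@Rt).as_rotvec()
for f in np.linspace(0,1,9):
    Rk=R0@R.from_rotvec(w_*f).as_matrix();tip=p0+(via-p0)*f+Rk[:,1]*t;print(tip,"rel",(tip-K)@us,(tip-K)@lf,(tip-K)@n)
plan(Rt,via,N=10)
E
```

```text
top face along y -0.069215724665736 -> tip 0.090784275334264 n 6894
top centre x,z ((1.202896237373352e-05, 0.015900077298283577), 0.020084340125322342)
shaft y 0.06 104 x -0.006391676998948501 0.004946052731023784 z 0.0004393933835348857 0.005959604904075516
shaft y 0.08 131 x -0.006164475730075515 0.005203988698712212 z 0.0005513247069916953 0.005929038739549874
shaft y 0.1 95 x -0.006387516997808469 0.0049810056259440415 z 0.000198440844659566 0.005825792859501402
[0.51   0.2465 0.1727] rel -0.0409521571097427 0.2320419953680376 0.1062150909819288
[0.5206 0.1946 0.1715] rel -0.03385840272380505 0.1797647518704028 0.10075656548952058
[0.5312 0.1427 0.1708] rel -0.02655670460469617 0.12751824099781334 0.09572225217786581
[0.5418 0.0908 0.1706] rel -0.019075167999654655 0.07530290455469611 0.09112477675219542
[0.5522 0.0389 0.1708] rel -0.011442659989452549 0.023119052284058604 0.08697491438086333
[ 0.5625 -0.0129  0.1715] rel -0.0036886872013886726 -0.02903313944464772 0.08328154404947335
[ 0.5727 -0.0647  0.1726] rel 0.004156729186971395 -0.08115362838266531 0.08005161094763472
[ 0.5827 -0.1165  0.1741] rel 0.012063180623798266 -0.13324250658090522 0.07729009704768298
[ 0.5925 -0.1682  0.1761] rel 0.0200000000000001 -0.1853 0.07499999999999994
[[0.0, -0.2, -3.0, 2.7, 1.1, -41.6, 1.0],[0.1, -0.2, -3.0, 2.5, 1.2, -41.7, 1.0],[0.0, -0.2, -2.9, 2.3, 1.3, -41.7, 1.0],[0.1, -0.2, -3.0, 2.1, 1.4, -41.6, 1.0],[0.0, -0.2, -3.0, 1.9, 1.4, -41.7, 1.0],[0.0, -0.2, -3.0, 1.6, 1.5, -41.7, 1.0],[0.1, -0.2, -2.9, 1.4, 1.6, -41.7, 1.0],[0.0, -0.2, -3.0, 1.2, 1.6, -41.7, 1.0],[0.1, -0.2, -3.0, 1.0, 1.6, -41.7, 1.0],[-0.0, -0.2, -3.0, 0.7, 1.6, -41.7, 1.0]]
turn/row 3.0 shift/row 41.7
```

Emit:
step_arm:
  targets:
    - [0,-0.2,-1.5,2,0.5,-20,0]
    - [0,-0.2,-3,2.5,1,-38,0]
    - [0,-0.2,-3,2.5,1,-42,0]
    - [0,-0.2,-3,2,1,-42,0]
    - [0,-0.2,-3,2,1.5,-42,0]
    - [0,-0.2,-3,2,1.5,-42,0]
    - [0,-0.2,-3,1.5,1.5,-42,0]
    - [0,-0.2,-3,1.5,1.5,-42,0]
    - [0,-0.2,-3,1,1.5,-40,0]
    - [0,-0.2,-3,1,1.5,-25,0]

```text
time: 24.2
ee_pos: [0.5334, -0.1389, 0.2688]
tool_rot: [[0.875, 0.483, -0.038], [0.037, 0.011, 0.999], [0.484, -0.875, -0.008]]
force: [0.2, 0.5, -0.6]
grip_width: 0.244
```

```bash
python3 st.py; python3 - <<'E'
from h import *
P=np.load("panel2.npz");n,c,us,lf,K=[P[k] for k in("n","c","us","lf","K")]
T=K+.02*us-.1853*lf;plan(rotZ(n,lf),T+(.112+.045)*n,N=5)
E
```

```text
t 24.2 rel knob us/lf/n mm [  16.002  -153.9382  184.2749] yaw left deg 90.40512816927995 tilt 1.0859912777523042
F [ 0.1531  0.547  -0.6007] T [0.0454 0.5887 0.0485] Tn 0.009387532367404625 grip 0.24357714086085688 q [ 1.0875  0.2144 -0.9324  2.0734  0.1389  0.4471  0.139 ]
[[0.1, 0.1, -0.2, 0.9, 5.5, -6.2, 1.0],[0.0, 0.1, -0.2, 0.8, 5.4, -6.3, 1.0],[0.1, 0.0, -0.2, 0.8, 5.5, -6.3, 1.0],[0.0, 0.1, -0.2, 0.9, 5.5, -6.2, 1.0],[0.1, 0.1, -0.2, 0.8, 5.4, -6.3, 1.0]]
turn/row 0.2 shift/row 8.4
```

Emit:
step_arm:
  targets:
    - [0.1,0.1,-0.2,0.9,5.5,-6.3,0]
    - [0,0.1,-0.2,0.9,5.5,-6.3,0]
    - [0.1,0,-0.2,0.9,5.5,-6.3,0]
    - [0,0,-0.2,0.9,5.5,-6.3,0]
    - [0,0,-0.2,0.9,5.5,-6.3,0]
    - [0,0,0,0,0,0,0]
    - [0,0,0,0,0,0,0]
    - [0,0,0,0,0,0,0]
    - [0,0,0,0,0,0,0]
    - [0,0,0,0,0,0,0]

```text
time: 25.45
ee_pos: [0.5526, -0.1692, 0.2444]
tool_rot: [[0.868, 0.496, -0.038], [0.034, 0.018, 0.999], [0.496, -0.868, -0.001]]
force: [0.3, -0.0, -0.7]
grip_width: 0.24
```

```bash
python3 st.py; python3 - <<'E'
from h import *
from bench import ctrl
np.set_printoptions(precision=4,suppress=True)
P=np.load("panel2.npz");n,c,us,lf,K=[P[k] for k in("n","c","us","lf","K")]
T=K+.02*us-.1853*lf;plan(rotZ(n,lf),T+(.112+.025)*n,N=4)
o=ctrl.get_obs();tip=o["ee_pos"]+.112*o["tool_rot"][:,1]
w=snap("wrist","w6");print("tip px",w.px(tip),"target px",w.px(T+.019*n))
E
```

```text
t 25.45 rel knob us/lf/n mm [  19.5151 -184.9164  154.143 ] yaw left deg 90.24698135940048 tilt 0.22551364263062157
F [ 0.3092 -0.0415 -0.6728] T [-0.0293  0.604   0.0035] Tn 0.007451837746808507 grip 0.2397066610290232 q [ 1.0586  0.2964 -0.8728  2.0642  0.2059  0.387   0.1332]
[[-0.0, 0.1, -0.1, 0.1, 4.3, -0.1, 1.0],[-0.0, 0.0, -0.0, 0.2, 4.3, -0.1, 1.0],[-0.1, 0.1, -0.1, 0.1, 4.3, -0.1, 1.0],[0.0, 0.0, -0.0, 0.1, 4.2, -0.1, 1.0]]
turn/row 0.1 shift/row 4.3
tip px (np.float64(280.9038206655455), np.float64(201.13804864221055)) target px (np.float64(281.9399009797206), np.float64(193.92072116820225))
```

View pics/w6.png

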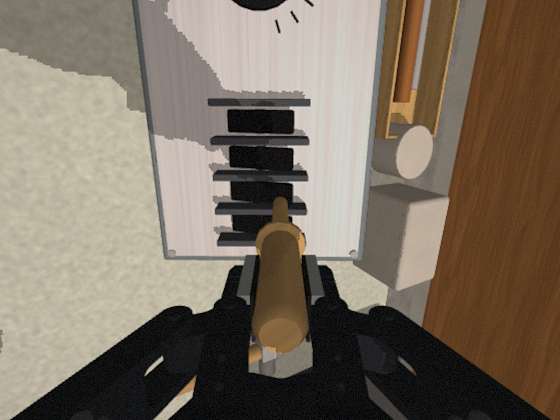

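The rockers are at rows 121, 157, 191 and 223 (counted from the knob at the top), and the tip at (280,200) is above the third.

Emit:
step_arm:
  targets:
    - [0,0.1,-0.1,0.2,4,-0.1,0]
    - [0,0,0,0.2,4,-0.1,0]
    - [0,0,0,0.1,4,-0.1,0]
    - [0,0,0,0,4,0,0]
    - [0,0,0,0,4,0,0]
    - [0,0,0,0,3,0,0]
    - [0,0,0,0,3,0,0]
    - [0,0,0,0,3,0,0]
    - [0,0,0,0,2,0,0]
    - [0,0,0,0,0,0,0]

```text
time: 26.75
ee_pos: [0.5708, -0.1689, 0.2169]
tool_rot: [[0.865, 0.5, -0.037], [0.032, 0.018, 0.999], [0.5, -0.866, -0.001]]
force: [0.2, 0.3, -0.8]
grip_width: 0.239
```

```bash
python3 st.py
```

```text
t 26.75 rel knob us/lf/n mm [  21.5643 -185.2747  121.1685] yaw left deg 90.16288503667539 tilt 0.07064707093375645
F [ 0.1854  0.3476 -0.7808] T [-0.0048  0.3758  0.01  ] Tn 0.004692955570677579 grip 0.23907586785971385 q [ 0.9388  0.3448 -0.7633  2.0758  0.2819  0.3144  0.0576]
```

Emit:
step_arm:
  targets:
    - [0,0,0,-0.5,1.5,0,0]
    - [0,0,0,-0.5,1.5,0,0]
    - [0,0,0,0,1,0,0]
    - [0,0,0,0,0,0,0]
    - [0,0,0,0,0,0,0]
    - [0,0,0,0,0,0,0]
    - [0,0,0,0,0,0,0]
    - [0,0,0,0,0,0,0]
    - [0,0,0,0,0,0,0]
    - [0,0,0,0,0,0,0]

```text
time: 28.0
ee_pos: [0.5712, -0.1688, 0.2162]
tool_rot: [[0.865, 0.501, -0.036], [0.034, 0.013, 0.999], [0.501, -0.865, -0.006]]
force: [-1.7, -0.2, 3.8]
grip_width: 0.243
```

```bash
python3 st.py; python3 - <<'E'
from h import *
w=snap("wrist","w7");cv2.imwrite("pics/w7c.png",cv2.resize(w.im[80:280,180:360],None,fx=3,fy=3)[:,:,::-1])
E
```

```text
t 28.0 rel knob us/lf/n mm [  21.5446 -185.1721  120.4146] yaw left deg 90.28617749676279 tilt 0.25406680172407065
F [-1.6804 -0.2314  3.7792] T [0.2506 0.5255 0.1625] Tn 0.006784684145796693 grip 0.2428211400485139 q [ 0.9272  0.3426 -0.7517  2.0792  0.2892  0.3076  0.0499]
```

View pics/w7c.png

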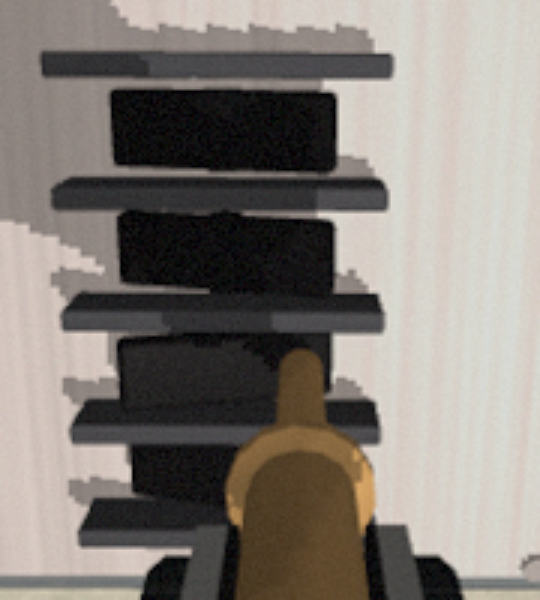

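The tip is on the third rocker, whose face is lit differently from the others, so it has tipped. I'll push once more, then check by depth.

Emit:
step_arm:
  targets:
    - [0,0,0,-0.5,3,0,0]
    - [0,0,0,-0.5,4,0,0]
    - [0,0,0,0,5,0,0]
    - [0,0,0,0,6,0,0]
    - [0,0,0,0,6,0,0]
    - [0,0,0,0,-5,0,0]
    - [0,0,0,0,-15,0,0]
    - [0,0,0,0,-20,0,0]
    - [0,0,0,0,-20,0,0]
    - [0,0,0,0,-20,0,0]

```text
time: 29.3
ee_pos: [0.5341, -0.1799, 0.2794]
tool_rot: [[0.864, 0.502, -0.019], [0.035, -0.023, 0.999], [0.501, -0.864, -0.037]]
force: [-0.2, -0.3, -0.4]
grip_width: 0.239
```

```bash
python3 st.py; python3 - <<'E'
from h import *
P=np.load("panel2.npz");n,c,us,lf,K=[P[k] for k in("n","c","us","lf","K")]
w=snap("wrist","w8");C=w.cloud();D=C-K;h=D@n;U=D@us;L=D@lf
for i,l in enumerate((-.1215,-.1533,-.1853,-.217)):
    k=(w.d>0)&(abs(L-l)<.007);print(i+1,[(u,round(1000*float(np.median(h[k&(abs(U-u/1000)<.003)])),1)) for u in(-25,-15,-5,5,15,25) if (k&(abs(U-u/1000)<.003)).sum()>4])
Rt=rotZ(np.array([0,0,1.]),np.array([0,1.,0]))
plan(Rt,[.509,.2455,.29],N=12)
E
```

```text
t 29.3 rel knob us/lf/n mm [  20.7106 -194.9666  193.8577] yaw left deg 90.30120971781463 tilt 2.2844216232576087
F [-0.2278 -0.3254 -0.3786] T [-0.0158  0.61    0.0181] Tn 0.013221328897729543 grip 0.2386071127158129 q [ 1.1631  0.2174 -0.9366  2.0492  0.1282  0.4484  0.2116]
1 [(-25, 6.7), (-15, 9.1), (-5, 11.8), (5, 14.4), (15, 16.9), (25, 19.5)]
2 [(-25, 6.7), (-15, 9.1), (-5, 11.9), (5, 14.2), (15, 17.0), (25, 19.5)]
3 [(-25, 270.7), (-15, 251.3), (-5, 244.9), (5, 232.0), (15, 239.2), (25, 241.0)]
4 [(-25, 6.8), (-15, 9.4), (-5, 11.8), (5, 14.2), (25, 19.9)]
[[0.2, 0.1, 2.5, -0.2, -2.5, 35.4, 1.0],[0.1, 0.2, 2.5, -0.3, -2.4, 35.5, 1.0],[0.2, 0.1, 2.6, -0.6, -2.4, 35.4, 1.0],[0.1, 0.1, 2.5, -0.7, -2.1, 35.4, 1.0],[0.2, 0.2, 2.5, -0.9, -2.1, 35.5, 1.0],[0.1, 0.1, 2.5, -1.1, -1.9, 35.4, 1.0],[0.2, 0.2, 2.5, -1.3, -1.8, 35.5, 1.0],[0.2, 0.1, 2.5, -1.4, -1.6, 35.4, 1.0],[0.1, 0.1, 2.6, -1.6, -1.4, 35.5, 1.0],[0.2, 0.2, 2.5, -1.7, -1.3, 35.4, 1.0],[0.1, 0.1, 2.5, -1.8, -1.1, 35.5, 1.0],[0.2, 0.1, 2.5, -2.0, -0.9, 35.4, 1.0]]
turn/row 2.5 shift/row 35.5
```

```bash
python3 - <<'E'
from h import *
P=np.load("panel2.npz");n,c,us,lf,K=[P[k] for k in("n","c","us","lf","K")]
t=snap("top","t9");s=snap("scene","s9");w=load("w8.npz")
for nm,v in(("w",w),("s",s),("t",t)):
  D=v.cloud()-K;h=D@n;U=D@us;L=D@lf
  for l in(-.1533,-.1853):
    k=(v.d>0)&(abs(L-l)<.009)&(h<.04)&(h>0);print(nm,l,[(u,int(q.sum()),round(1000*float(np.median(h[q])),1)) for u in(-25,-15,-5,5,15,25) for q in[k&(abs(U-u/1000)<.004)] if q.sum()])
E
```

```text
w -0.1533 [(-25, 137, 6.7), (-15, 144, 9.1), (-5, 151, 11.8), (5, 154, 14.2), (15, 157, 16.7), (25, 177, 19.2)]
w -0.1853 [(-25, 137, 19.1), (-15, 155, 17.1), (-5, 144, 14.6), (5, 142, 12.0), (15, 132, 9.7), (25, 139, 7.0)]
s -0.1533 [(-5, 2, 7.9), (5, 2, 12.7), (15, 4, 13.9), (25, 8, 15.7)]
s -0.1853 [(-25, 7, 16.8), (-15, 8, 15.1), (-5, 6, 13.1), (5, 3, 8.3), (15, 1, 19.2), (25, 3, 4.2)]
t -0.1533 [(-25, 12, 11.6), (-15, 15, 11.1), (-5, 15, 15.2), (5, 17, 14.4), (15, 13, 18.5), (25, 21, 17.6)]
t -0.1853 [(-25, 16, 20.4), (-15, 16, 18.4), (-5, 11, 14.7), (5, 15, 13.3), (15, 16, 12.0), (25, 20, 6.5)]
```

Rocker 3 is fully over: its heights mirror those of the unpressed rockers, which are all still off. Back to the rack.

Emit:
step_arm:
  targets:
    - [0.2,0.1,1.5,0,-5,20,0]
    - [0.1,0.1,2.5,-0.3,-2.5,35,0]
    - [0.2,0.1,2.5,-0.5,-2.5,35,0]
    - [0.1,0.1,2.5,-0.7,-2,35,0]
    - [0.2,0.2,2.5,-0.9,-2,35,0]
    - [0.1,0.1,2.5,-1,-2,35,0]
    - [0.2,0.2,2.5,-1.3,-2,35,0]
    - [0.2,0.1,2.5,-1.5,-1.5,35,0]
    - [0.1,0.1,2.5,-1.5,-1.5,35,0]
    - [0.2,0.2,2.5,-1.7,-1.5,35,0]

```text
time: 30.7
ee_pos: [0.5153, 0.1593, 0.2792]
tool_rot: [[0.996, 0.087, 0.008], [-0.007, -0.007, 1.0], [0.087, -0.996, -0.007]]
force: [0.3, -0.1, -0.6]
grip_width: 0.248
```

```bash
python3 - <<'E'
from h import *
Rt=rotZ(np.array([0,0,1.]),np.array([0,1.,0]))
plan(Rt,[.509,.2455,.26],N=6)
E
```

```text
[[0.1, -0.1, 0.8, -1.4, 3.0, 14.4, 1.0],[0.0, -0.0, 0.9, -1.4, 3.0, 14.4, 1.0],[0.1, -0.1, 0.8, -1.3, 3.1, 14.3, 1.0],[0.1, -0.1, 0.8, -1.2, 3.1, 14.4, 1.0],[0.0, -0.1, 0.9, -1.2, 3.1, 14.4, 1.0],[0.1, -0.0, 0.8, -1.1, 3.2, 14.3, 1.0]]
turn/row 0.8 shift/row 14.8
```

Emit:
step_arm:
  targets:
    - [0.1,0,0.8,-1.4,2,14.5,0]
    - [0,0,0.9,-1.4,2,14.5,0]
    - [0.1,0,0.8,-1.3,2,14.5,0]
    - [0.1,-0.1,0.8,-1.2,2,14.5,0]
    - [0,-0.1,0.9,-1.2,2,14,0]
    - [0.1,0,0.8,-1,2,14,0]
    - [0,0,0,0,0,0,0]
    - [0,0,0,0,0,0,0]
    - [0,0,0,0,0,0,0]
    - [0,0,0,0,0,0,0]

```text
time: 31.95
ee_pos: [0.5097, 0.2492, 0.261]
tool_rot: [[1.0, -0.007, 0.003], [-0.003, -0.003, 1.0], [-0.007, -1.0, -0.003]]
force: [-0.1, 0.9, -0.2]
grip_width: 0.241
```

```bash
python3 - <<'E'
from h import *
from bench import ctrl
np.set_printoptions(precision=4,suppress=True)
Rt=rotZ(np.array([0,0,1.]),np.array([0,1.,0]))
o=ctrl.get_obs();R0,p0=o["tool_rot"],o["ee_pos"];print(p0,R0)
w=snap("wrist","w10");C=w.cloud();D=(C-p0)@R0
k=(w.d>0)&(abs(D[...,0])<.025)&(abs(D[...,2])<.025);s=D[k]
for a in(.035,.045,.06,.07,.08,.09,.1,.11,.12):
    j=s[abs(s[:,1]-a)<.006]
    if len(j): print("shaft y",a,len(j),"x %.4f %.4f z %.4f %.4f"%(*np.percentile(j[:,0],[1,99]),*np.percentile(j[:,2],[1,99])))
z=C[...,2]
# hole: dark region within rack top plane
print("hole predicted px",w.px([.509,.2455,.0907]))
plan(Rt,[.509,.2455,.215],N=4)
cv2.imwrite("pics/w10c.png",cv2.resize(w.im[80:350,180:380],None,fx=2.2,fy=2.2)[:,:,::-1])
E
```

```text
[0.5097 0.2492 0.261 ] [[ 1.     -0.0068  0.0035]
 [-0.0035 -0.0031  1.    ]
 [-0.0068 -1.     -0.0032]]
shaft y 0.045 73 x -0.0068 0.0034 z 0.0107 0.0141
shaft y 0.06 126 x -0.0075 0.0037 z 0.0094 0.0156
shaft y 0.07 112 x -0.0075 0.0038 z 0.0109 0.0170
shaft y 0.08 102 x -0.0077 0.0034 z 0.0122 0.0180
shaft y 0.09 92 x -0.0080 0.0035 z 0.0131 0.0190
shaft y 0.1 54 x -0.0081 0.0032 z 0.0136 0.0198
hole predicted px (np.float64(281.61235748220633), np.float64(186.63311369839153))
[[0.0, -0.0, -0.1, -0.1, 11.5, -0.9, 1.0],[0.1, -0.1, -0.1, -0.1, 11.6, -0.9, 1.0],[0.0, -0.0, -0.1, -0.2, 11.5, -0.9, 1.0],[0.1, -0.1, -0.1, -0.1, 11.5, -0.8, 1.0]]
turn/row 0.1 shift/row 11.6
```

View pics/w10c.png

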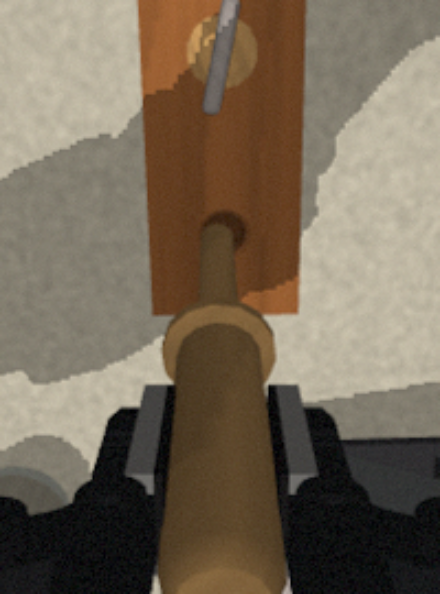

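The push pivoted the stylus about 6° in the jaws: its tip leans towards +y, and at (222,235) in the crop it is close to the hole. I'll turn the tool so that the shaft is vertical and line it up over the hole.

```bash
cat > ins.py <<'E'
from h import *
import sys
from bench import ctrl
np.set_printoptions(precision=4,suppress=True)
o=ctrl.get_obs();R0,p0=o["tool_rot"],o["ee_pos"]
f=snap("wrist",sys.argv[1]) ;D=(f.cloud()-p0)@R0;b=(f.d>0)&(abs(D[...,0])<.022)&(D[...,2]>-.01)&(D[...,2]<.028)
rows=[]
for a in np.arange(.052,.108,.006):
    j=D[b&(abs(D[...,1]-a)<.003)]
    if len(j)>15: rows.append([a,np.percentile(j[:,0],[2,98]).mean(),np.percentile(j[:,2],97)-.0058])
r=np.array(rows);px=np.polyfit(r[:,0],r[:,1],1);pz=np.polyfit(r[:,0],r[:,2],1)
d=np.array([px[0],1,pz[0]]);d/=np.linalg.norm(d);A=np.array([np.polyval(px,.08),.08,np.polyval(pz,.08)])
print("axis dir tool",d,"at y=.08",A,"world dir",R0@d)
for z in(.0907,.15): 
    pA=p0+R0@A;dd=R0@d;q=pA+dd*(z-pA[2])/dd[2];print("axis at z",z,q)
np.savez("ax.npz",d=d,A=A)
E
cat > go.py <<'E'
from h import *
import sys
z=np.load("ax.npz");d,A=z["d"],z["A"]
# rotate so that d -> -Z, keep tool x along world x
y=d;x=np.array([1,0,0.]);x-=y*(x@y);x/=np.linalg.norm(x);B=np.stack([x,y,np.cross(x,y)],1)
W=rotZ(np.array([0,0,1.]),np.array([0,1.,0]));Rt=W@B.T
h=np.array([.5092,.2457]);zt=float(sys.argv[1]);N=int(sys.argv[2])
pt=-Rt@A;pt[:2]+=h;pt[2]=zt;plan(Rt,pt,N=N)
E
python3 ins.py w11; python3 go.py .262 4
```

```text
axis dir tool [-0.0076  0.9936  0.1127] at y=.08 [-0.0021  0.08    0.0117] world dir [-0.0139  0.1096 -0.9939]
axis at z 0.0907 [0.5059 0.2706 0.0907]
axis at z 0.15 [0.5067 0.264  0.15  ]
[[-1.6, -0.0, -0.2, 0.2, -0.2, -1.5, 1.0],[-1.5, -0.1, -0.2, 0.3, -0.2, -1.6, 1.0],[-1.6, -0.0, -0.2, 0.2, -0.2, -1.5, 1.0],[-1.6, -0.0, -0.2, 0.3, -0.1, -1.6, 1.0]]
turn/row 1.6 shift/row 1.6
```

Emit:
step_arm:
  targets:
    - [-1.6,0,-0.2,0.2,0,-1.5,0]
    - [-1.6,0,-0.2,0.2,0,-1.5,0]
    - [-1.6,0,-0.2,0.2,0,-1.5,0]
    - [-1.6,0,-0.2,0.2,0,-1.5,0]
    - [0,0,0,0,0,0,0]
    - [0,0,0,0,0,0,0]
    - [0,0,0,0,0,0,0]
    - [0,0,0,0,0,0,0]
    - [0,0,0,0,0,0,0]
    - [0,0,0,0,0,0,0]

```text
time: 33.3
ee_pos: [0.5106, 0.2428, 0.2615]
tool_rot: [[1.0, 0.008, 0.004], [-0.003, -0.122, 0.992], [0.008, -0.992, -0.122]]
force: [0.8, -0.0, -0.3]
grip_width: 0.239
```

```bash
python3 ins.py w12; python3 go.py .218 4;python3 go.py .135 10
```

```text
axis dir tool [-0.0118  0.9942  0.1067] at y=.08 [-0.0021  0.08    0.0116] world dir [-0.0034 -0.0158 -0.9999]
axis at z 0.0907 [0.5089 0.2431 0.0907]
axis at z 0.15 [0.5091 0.244  0.15  ]
[[0.2, -0.0, -0.1, -0.2, 10.8, 1.3, 1.0],[0.3, -0.1, -0.0, -0.1, 10.8, 1.3, 1.0],[0.2, -0.0, -0.1, -0.2, 10.8, 1.2, 1.0],[0.2, -0.0, -0.0, -0.2, 10.8, 1.2, 1.0]]
turn/row 0.2 shift/row 10.9
[[0.1, -0.0, -0.0, -0.1, 12.6, 1.5, 1.0],[0.1, -0.0, -0.0, -0.2, 12.5, 1.6, 1.0],[0.1, -0.0, -0.1, -0.1, 12.6, 1.5, 1.0],[0.1, -0.1, 0.0, -0.1, 12.5, 1.4, 1.0],[0.1, 0.0, -0.0, -0.2, 12.6, 1.5, 1.0],[0.0, 0.0, -0.0, -0.1, 12.6, 1.4, 1.0],[0.1, 0.0, -0.0, -0.2, 12.5, 1.5, 1.0],[0.1, -0.0, -0.1, -0.1, 12.6, 1.4, 1.0],[0.1, -0.0, 0.0, -0.2, 12.6, 1.4, 1.0],[0.1, -0.0, -0.0, -0.2, 12.5, 1.3, 1.0]]
turn/row 0.1 shift/row 12.6
```

Emit:
step_arm:
  targets:
    - [0.3,0,-0.1,-0.2,10.5,1.3,0]
    - [0.3,0,0,-0.2,10.5,1.3,0]
    - [0.2,0,-0.1,-0.2,10.5,1.3,0]
    - [0.2,0,0,-0.2,9,1.2,0]
    - [0,0,0,0,0,0,0]
    - [0,0,0,0,0,0,0]
    - [0,0,0,0,0,0,0]
    - [0,0,0,0,0,0,0]
    - [0,0,0,0,0,0,0]
    - [0,0,0,0,0,0,0]

```text
time: 34.6
ee_pos: [0.5102, 0.2432, 0.2177]
tool_rot: [[1.0, 0.012, 0.004], [-0.002, -0.104, 0.995], [0.012, -0.995, -0.104]]
force: [-0.3, -0.4, -1.0]
grip_width: 0.239
```

```bash
python3 ins.py w13; python3 go.py .13 10
```

```text
axis dir tool [-0.0107  0.9937  0.1114] at y=.08 [-0.0021  0.08    0.0116] world dir [ 0.0015  0.0078 -1.    ]
axis at z 0.0907 [0.5091 0.2468 0.0907]
axis at z 0.15 [0.509  0.2464 0.15  ]
[[-0.0, -0.0, 0.0, -0.1, 8.7, 0.9, 1.0],[-0.1, -0.0, 0.0, -0.1, 8.8, 0.9, 1.0],[-0.0, -0.0, 0.0, -0.0, 8.7, 0.9, 1.0],[-0.1, -0.1, 0.0, -0.1, 8.7, 0.9, 1.0],[-0.0, 0.0, 0.0, -0.1, 8.7, 1.0, 1.0],[-0.1, 0.0, 0.0, -0.1, 8.8, 0.9, 1.0],[-0.0, -0.0, 0.0, -0.1, 8.7, 0.9, 1.0],[-0.1, -0.0, 0.1, -0.1, 8.7, 1.0, 1.0],[0.0, -0.0, -0.0, -0.0, 8.7, 0.9, 1.0],[-0.0, -0.0, -0.0, -0.1, 8.8, 1.0, 1.0]]
turn/row 0.0 shift/row 8.8
```

View pics/w13.png

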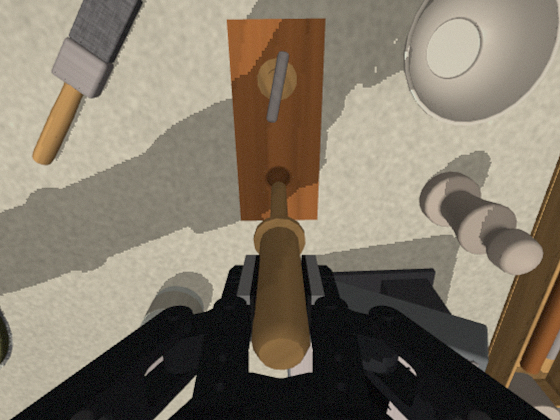

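The tip at (278,180) is right over the hole, and the axis is within about 1 mm of it. Descending.

Emit:
step_arm:
  targets:
    - [0,0,0,-0.1,8.5,0.9,0]
    - [-0.1,0,0,-0.1,8.5,0.9,0]
    - [0,0,0,0,8.5,0.9,0]
    - [-0.1,0,0,-0.1,8.5,0.9,0]
    - [0,0,0,-0.1,8.5,0.9,0]
    - [-0.1,0,0,-0.1,8.5,0.9,0]
    - [0,0,0,-0.1,8.5,0.9,0]
    - [-0.1,0,0,-0.1,8.5,0.9,0]
    - [0,0,0,0,8.5,0.9,0]
    - [0,0,0,0,0,0,0]

```text
time: 35.9
ee_pos: [0.5101, 0.2427, 0.1343]
tool_rot: [[1.0, 0.01, 0.004], [-0.002, -0.112, 0.994], [0.011, -0.994, -0.112]]
force: [-0.1, 0.2, -0.2]
grip_width: 0.242
```

```bash
python3 st.py; python3 ins.py w14; python3 go.py .122 5
```

```text
t 35.9 rel knob us/lf/n mm [-60.1651 228.1798  72.9647] yaw left deg 91.357564691229 tilt 30.221148802716602
F [-0.141   0.2404 -0.2171] T [ 0.0774  0.0239 -0.041 ] Tn -0.07450250042144568 grip 0.24215515992042097 q [-0.0899  0.6186 -0.7482  1.7535  0.5743  1.0617 -1.0793]
axis dir tool [-0.0549  0.8721 -0.4863] at y=.08 [-0.0024  0.08   -0.0063] world dir [-0.0477 -0.5806 -0.8128]
axis at z 0.0907 [0.5105 0.2527 0.0907]
axis at z 0.15 [0.514 0.295 0.15 ]
[[7.1, -0.1, -0.5, -0.5, 3.2, -5.8, 1.0],[7.1, -0.2, -0.5, -0.6, 2.5, -6.2, 1.0],[7.1, -0.1, -0.5, -0.6, 1.6, -6.4, 1.0],[7.1, -0.1, -0.5, -0.6, 0.9, -6.6, 1.0],[7.1, -0.1, -0.5, -0.7, 0.0, -6.7, 1.0]]
turn/row 7.1 shift/row 6.7
```

Emit:
step_arm:
  targets:
    - [0,0,0,0,3,0.3,0]
    - [0,0,0,0,3,0.3,0]
    - [0,0,0,0,2,0.2,0]
    - [0,0,0,0,2,0.2,0]
    - [0,0,0,0,0,0,0]
    - [0,0,0,0,0,0,0]
    - [0,0,0,0,0,0,0]
    - [0,0,0,0,0,0,0]
    - [0,0,0,0,0,0,0]
    - [0,0,0,0,0,0,0]

```text
time: 37.2
ee_pos: [0.5109, 0.2432, 0.125]
tool_rot: [[1.0, 0.012, 0.004], [-0.003, -0.111, 0.994], [0.013, -0.994, -0.11]]
force: [-0.1, 0.3, -1.4]
grip_width: 0.24
```

```bash
python3 - <<'E'
from h import *
from bench import ctrl
np.set_printoptions(precision=4,suppress=True)
o=ctrl.get_obs();print(o["ee_pos"],o["force"])
w=snap("wrist","w15");C=w.cloud()
D=C-np.array([.5092,.2457,0]);r=np.hypot(D[...,0],D[...,1]);z=C[...,2]
m=(w.d>0)&(r>.0118)&(r<.0148)&(D[...,1]>.004)&(z<.13);print("collar z pts",m.sum(),np.percentile(z[m],[5,50,95]))
m=(w.d>0)&(r<.009)&(z>.14)&(z<.2);print("top z",m.sum(),np.percentile(z[m],[50,90,98]))
E
```

```text
[0.5109 0.2432 0.125 ] [-0.0664  0.2559 -1.3576]
collar z pts 653 [0.0899 0.101  0.1039]
top z 1646 [0.1775 0.1782 0.1785]
```

Emit:
step_arm:
  targets:
    - [0,0,0,0,2.5,0.3,0]
    - [0,0,0,0,2.5,0.3,0]
    - [0,0,0,0,1.5,0.2,0]
    - [0,0,0,0,1.5,0.2,0]
    - [0,0,0,0,1,0.1,0]
    - [0,0,0,0,0,0,0]
    - [0,0,0,0,0,0,0]
    - [0,0,0,0,0,0,0]
    - [0,0,0,0,0,0,0]
    - [0,0,0,0,0,0,0]

```text
time: 38.5
ee_pos: [0.511, 0.2435, 0.1179]
tool_rot: [[1.0, 0.014, 0.004], [-0.003, -0.112, 0.994], [0.015, -0.994, -0.111]]
force: [-0.4, -0.2, 0.9]
grip_width: 0.244
```

```bash
python3 - <<'E'
from h import *
from bench import ctrl
np.set_printoptions(precision=4,suppress=True)
o=ctrl.get_obs();print(o["ee_pos"],o["force"],o["wrist_torque"])
w=snap("wrist","w16");C=w.cloud()
D=C-np.array([.5092,.2457,0]);r=np.hypot(D[...,0],D[...,1]);z=C[...,2]
m=(w.d>0)&(r<.009)&(z>.14)&(z<.2);print("top z",m.sum(),np.percentile(z[m],[50,90,98]))
E
```

```text
[0.511  0.2435 0.1179] [-0.4045 -0.1627  0.9383] [-0.0108  0.1588 -0.0247]
top z 1534 [0.1704 0.1711 0.1714]
```

Emit:
step_arm:
  targets:
    - [0,0,0,0,0.5,0,0.5]
    - [0,0,0,0,0,0,1]
    - [0,0,0,0,0,0,1]
    - [0,0,0,0,0,0,1]
    - [0,0,0,0,0,0,1]
    - [0,0,0,0,-10,-1.1,1]
    - [0,0,0,0,-25,-2.8,1]
    - [0,0,0,0,-35,-3.9,1]
    - [0,0,0,0,-35,-3.9,1]
    - [0,0,0,0,-35,-3.9,1]

```text
time: 39.8
ee_pos: [0.5078, 0.243, 0.2623]
tool_rot: [[1.0, 0.01, 0.003], [-0.001, -0.113, 0.994], [0.011, -0.994, -0.113]]
force: [1.0, -0.2, -0.5]
grip_width: 1.002
```

```bash
python3 - <<'E'
from h import *
from bench import ctrl
np.set_printoptions(precision=4,suppress=True)
P=np.load("panel2.npz");n,c,us,lf,K=[P[k] for k in("n","c","us","lf","K")]
o=ctrl.get_obs();print(o["time"],o["ee_pos"],o["force"],o["grip_width"])
w=snap("wrist","w17");t=snap("top","t17");s=snap("scene","s17");C=w.cloud()
D=C-np.array([.5092,.2457,0]);r=np.hypot(D[...,0],D[...,1]);z=C[...,2]
m=(w.d>0)&(r<.018)&(z>.16)&(z<.2);print("top z",m.sum(),np.percentile(z[m],[50,90]),cv2.minEnclosingCircle(C[m][:,:2].astype(np.float32)))
m=(w.d>0)&(r<.02)&(z>.105)&(z<.13);print("low handle",np.percentile(C[m],[2,98],axis=0))
t0=load("top0.npz");d=cv2.absdiff(t0.im,t.im).max(2)
a=np.hstack([t.im[60:300,:300],s.im[140:380,150:450]]);cv2.imwrite("pics/fin.png",cv2.resize(a,None,fx=1.33,fy=1.33)[:,:,::-1])
D=w.cloud()-K
E
```

```text
39.8 [0.5078 0.243  0.2623] [ 1.0475 -0.2419 -0.5006] 1.002039638779995
top z 630 [0.1699 0.1712] ((0.5106224417686462, 0.2455987185239792), 0.01135961338877678)
low handle [[0.5001 0.2484 0.106 ]
 [0.5204 0.2566 0.1296]]
```

View pics/fin.png

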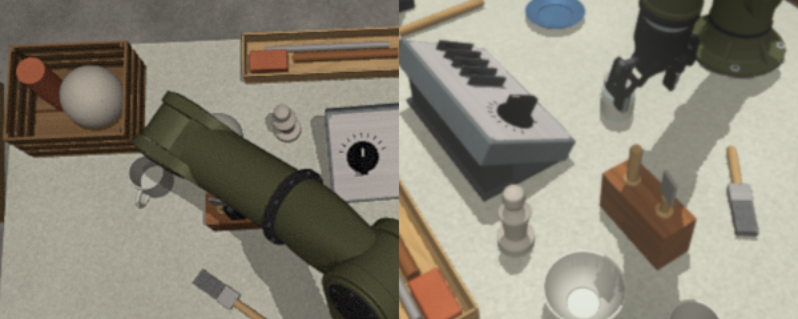

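```bash
python3 -c "
from bench import ctrl
print(ctrl.get_obs()['qd'].round(3));print(ctrl.hand_in())"
```

```text
[-0.003  0.035  0.022  0.053  0.01  -0.023 -0.01 ]
the job is handed in; nothing more can be done
None
```

The job is finished and handed in at about 40 s; no verdict was given.

- **Knob:** I turned it anticlockwise until it pressed firmly on the stop (about 2 N m). I then turned it clockwise to the middle of the scale and let go. The picture taken after release shows the pointer on the 5th tick, which is four clicks from the stop, and it still points there in the final pictures.
- **Rocker 3:** I pressed it with the stylus tip. Depth checks show it fully over, with end heights of 19.1 and 7.0 mm, the mirror of the unpressed ones. The wrist view taken after the press showed rockers 1, 2 and 4 still off; I did not measure them again after that.
- **Stylus:** It is back in its hole, upright, and released. Its top is at 0.170 m, the fully-seated height, and its axis is within about 1.5 mm of where it started.

Some things did not go smoothly:
- My first grasp of the knob left the last joint near its limit, so I let go and gripped it again half a turn round before turning it.
- My last hard push on the rocker pivoted the stylus about 6° in the fingers and slid it about 5 mm. I measured that and corrected for it before putting the stylus back.
- One axis measurement, taken while the shaft was inside the hole, was nonsense, so I ignored it.

I saw no sign that anything else had moved, but I did not measure the other objects.

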